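Release the ratchet tube clamp

ROBOT

A 6-joint arm with a two-finger parallel gripper is mounted at the origin on the work surface. World frame = base frame: x ahead of the robot, y to its left, z up, the work surface at z = 0. Lengths are in m, angles in rad, forces in N, time in s.
With the tool pointing down it reaches from about 0.275 to 0.75 m from the base axis. Payload 10.2 kg.
Tool frame: the origin (TCP) lies midway between the tips of the shut fingers; the grasp point (between the pads) lies r.tcp_to_grasp behind it (r.tcp_to_grasp is the distance from the TCP to the grasp point, in m); z points along the fingers, y is the direction in which the jaws open and shut (so a half turn about z gives the same grasp; the last joint's range is limited). The gripper opens to 88 mm and grips with 3 to 60 N. Pads are 18 mm wide; open, the fingers measure 123 mm over their backs; the gripper's body (75 mm by 187 mm) begins 45 mm behind the grasp point.
Start: joints at [1.103, 0.313, 1.498, -0, 1.331, -0.223], TCP at [0.127, 0.509, 0.239] pointing down, gripper open.
Joint ranges: [-2.94, 2.94], [-0.97, 2.17], [0.19, 2.56], [-1.23, 4.37], [0.02, 3.11], [-2.88, 2.88]. Speed limits (rad/s): [2.39, 2.39, 3.01, 3.14, 3.14, 3.14].

INTERFACE

Orientations are given as a unit quaternion [w, x, y, z].
In Python, from plant import r gives the robot as it stands.
- The arm moves only by the tool arm_command, never from a script. Its argument "steps" is one flat list of numbers, 5 for each row, row after row: the shift along the tool's x, y, z in m, then the turn about the tool's z in rad, then the closure in counts, from 0 (fully open) to 255 (shut). A call has exactly 5 rows; each row is the pose to reach, as a shift and turn from the pose commanded when the call began, along the tool's axes at that moment; what a row does not reach only later rows make up. A row lasts 1/12 s, in which the tool goes at most 41.7 mm and 7.16 degrees, less where a joint would pass 70% of its speed; a pose out of reach is approached as far as the arm can. A call with a gripper value outside its range is refused whole. The fingers move at their own pace and stop on an object; the grip force is fixed at half the most. Time passes only in rows, so rows that repeat a pose let the fingers close, or fill a call up. It gives the time, the measured TCP pose, the force and the opening at its end, in the units of the state.
- r.state(): the state, without advancing time (a new reading comes with each control period).
- r.get_image(name): name is "scene" or "side" or "wrist"; returns a dict with "image" (420x560x3 uint8, red, green, blue), "camera_matrix" (3x3 intrinsics, pixels), "R" (3x3) and "t" (3): a world point X has camera coordinates R X + t; the wrist camera has in their place "tool_from_camera" (4x4, takes a point from camera to tool coordinates, whose origin is the TCP and whose axes are the flange's). Camera axes: x right, y down, z forward; pixel columns grow to the right and rows downward; lengths in m; the calibration is good to about 2 mm. A picture is of the moment at which its call begins: read the wrist's pose just before it. There is no depth.
- r.close_job(): hands the job in, once; it reports no verdict.
The state is a dict: "time_s": time; "qpos": joint angles; "qvel": joint speeds; "joint_torque": joint torques, N m; "position": TCP position; "ee_rot": TCP orientation; "contact_force": force on the tool from outside, world axes, zero at the start; "wrist_torque": the same for the moment, N m; "width": opening from 0.0 (shut) to 1.0 (fully open).
Only numpy, scipy, OpenCV 4.12 (cv2) and the standard library are available. Lean on these libraries where they do the work, as an engineer would, in place of code of your own. Each camera call takes 0.05 s, during which the arm holds its last target.

TASK

The resin in the clamped tube has cured: take it out. Push the ball of the pawl's thumb screw gently to lift the pawl off the ratchet wheel, without forcing it hard against its stop, and keep it lifted until the jaw has crept all the way back; then let the pawl go, lift the tube out and lay it gently, centred, in the empty cradle. Leave everything else where it is.

Things in the scene. Friction and masses are not known exactly. Their poses are not given: they have to be found in the camera images.
- clamp: Ratchet tube clamp bolted to the bench, up to 98 high. Origin on the bench under the middle of its base; x from the ratchet head (nearer the robot) to the fixed jaw, y to its left, z up; all clamp numbers are mm in this frame. Base 12 thick, x -115 to 100, y -42 to 42 (y -75 to 75 beyond x 40). A housing, topped by a plate at z 64, fills x -95 to -12, y -34 to 54.
- screw_mid (a point): Fixed point at x -35, y 90, z 85, axes as the clamp's: middle of the 18 mm ball head of the pawl's thumb screw while the pawl is down and the screw stands half-way. The stiff screw lies along x in a lug at the end of the pawl's arm and may be set up to 8 mm further out (-x) or in (+x): not measured. Push the ball towards +x to lift the pawl. Free before it: x -110 to -53, y 65 to 120, above z 15.
- pawl_pivot (a point): Fixed point at x -24, y 32, z 72: upright pivot of the pawl, a sprung steel bell crank. Pushing the ball takes 4 rising to 9 N until the nose is out of the teeth, after about 9 mm of push, then about 4 N; a hard stop ends the push at about 10.5 mm. Over 15 N bends it. Let back by 1 to 2 mm, the nose catches the next tooth and the jaw stops there. It springs back when let go.
- wheel_axis (a point): Fixed point at x -62, y 0, z 71: middle of the ratchet wheel, 64 across, 10 thick, 16 saw teeth, on an upright spindle with a hexagon head up to z 88. It is geared to the jaw and turns clockwise from above as the jaw goes back.
- jaw (a joint): Sliding jaw's travel in m: 0 = clamped, 0.045 = fully back (towards -x) on its end stop. Block 62 wide (y), up to z 57; its sprung rubber pad presses the tube's middle from -x. A return spring pulls it back, slowed by a damper: about 3 s once the pawl is held off. Fully back it leaves 41 mm of room between pad and tube for a finger.
- tube_bed (a point): Fixed point at x 56, y 0, z 46, on the axis of the clamped tube, which lies along y on two ledges at y -50 and 50 (each 18 wide, top z 30), against uprights behind them (x 72 to 84, up to z 62), with a 4 high lip before it. Between the ledges (y -41 to 41), nothing beside the tube stands above z 24 but the jaw.
- tube_center (a point): Centre of the clamped tube: white plastic pipe full of cured resin, 32 mm diameter, 160 mm long, about 0.16 kg; this point is on its axis, half-way along, up to 8 mm off the clamp's middle along y; its y axis runs along the tube.
- cradle_free_seat (a point): The empty cradle: aluminium foot 70 x 120 mm, 8 mm thick, fixed, with two black 90-degree V supports (12 mm thick, 40 mm wide) 45 mm either side of its middle, top of the V at 38 mm. This point is where the centre of a seated tube lies, 40.6 mm above the bench; y runs along the tube's axis, x across it.
- tube_done_center (a point): Centre of another such tube (same size), already lying in the other, identical cradle; it stays there. Its y axis runs along it.
- resin_can: Bystander: grey tin with a pump head, 94 across, 222 tall (mm); origin at the middle of its underside
- hardener_can: Bystander: smaller grey tin with a pump head, 76 across, 182 tall (mm); origin at the middle of its underside
- bottle_a: Bystander: clear glass bottle with a screw cap, 80 across, 150 tall (mm); origin at the middle of its underside
- bottle_b: Bystander: smaller clear glass bottle with a label and a screw cap, 68 across, 120 tall (mm); origin at the middle of its underside
- mixing_cup: Bystander: white plastic cup, 64 across, 65 tall (mm); origin at the middle of its underside
- spatula: Bystander: flat mixing spatula, 250 long, lying (mm); origin at the middle of its underside
- spanner: Bystander: steel spanner, 170 long, lying (mm); origin at the middle of its underside
Mind the look-alikes: they are no part of the job. Leave any blue look-alike of the part that bears tube_center alone. What is shaped like the part that bears cradle_free_seat but blue or red is not meant.

How it is judged:
On the way, in this order (a step that is already met when the one before it is completed fails the run):
1. the jaw is fully back (over 43 mm) with the tube still lying in the clamp (value of joint jaw above 0.043 m and distance of tube_center from where it was at the start of the episode below 0.015 m), for 0.2 s.
2. the tube is lifted out of the clamp (its centre over 75 mm above the bench) with the pawl let go (height (world z) of tube_center above 0.075 m and contact force between the fingers and clamp below 0.5 N), for 0.1 s.
At the end, for the whole second after the job is handed in: The jaw is fully back (over 43 mm). The tube lies at rest in the V of the empty cradle: its centre within 6 mm across, 20 mm along and 5 mm in height of the seat point, in line within 0.08 rad. The other tube is within 10 mm of where it lay (value of joint jaw above 0.043 m and x of tube_center in the frame of cradle_free_seat between -0.006 and 0.006 m and y of tube_center in the frame of cradle_free_seat between -0.02 and 0.02 m and z of tube_center in the frame of cradle_free_seat between -0.005 and 0.005 m and angle between the y axis of tube_center and the y axis of cradle_free_seat, either way round below 0.08 rad and linear speed of tube below 0.02 m/s and angular speed of tube below 0.2 rad/s and distance of tube_done_center from where it was at the start of the episode below 0.01 m); the robot touches nothing.
It fails at once if the robot pushes on the clamp or its pawl with more than 15 N (contact force between any of the fingers, the arm and clamp above 15 N).
It fails at once if the tube is dropped or thrown (over 0.45 m/s while not held) (linear speed of tube above 0.45 m/s and contact force between the fingers and tube below 0.05 N).
It fails at once if a bystander is moved by more than 30 mm, or the other tube by more than 10 mm (distance of any of resin_can, hardener_can, bottle_a, bottle_b, mixing_cup, spatula, spanner from where it was at the start of the episode above 0.03 m or distance of tube_done_center from where it was at the start of the episode above 0.01 m).
It also fails if it takes over 70 s, if anything falls off the work surface, if the arm or the gripper's body presses on something with over 40 N, if the wrist force passes 120 N, or if a joint passes its speed limit or range.

## Working session

There is one attempt and no reset: what is moved stays moved. The work goes in short steps, Python scripts to look and compute and a tool call to move; the robot and the scene stay as the last step left them, time stands still between calls to the robot, and variables do not carry over. Pictures are saved under pics/ and viewed, and the job is handed in when it is done.

Besides the shell and the picture viewer there is one more tool, called after "Request:" in YAML: its name, and indented under it one key for each argument. arm_command: Moves the arm, as the interface text tells. Its arguments: {"type":"object","properties":{"steps":{"type":"array","items":{"type":"number"}}},"required":["steps"]}

```bash
ls; mkdir -p pics; cat > h.py <<'E'
import numpy as np,cv2
from plant import r
from scipy.spatial.transform import Rotation as Ro
def snap(n,f):
    s=r.state(); d=r.get_image(n); cv2.imwrite('pics/'+f+'.png',d['image'][:,:,::-1])
    K=d['camera_matrix']
    if n=='wrist':
        q=s['ee_rot']; T=np.eye(4); T[:3,:3]=Ro.from_quat([q[1],q[2],q[3],q[0]]).as_matrix(); T[:3,3]=s['position']
        M=T@np.array(d['tool_from_camera']); R=M[:3,:3].T; t=-R@M[:3,3]
    else: R,t=np.array(d['R']),np.array(d['t'])
    np.savez('pics/'+f+'.npz',K=K,R=R,t=t); return d
class C:
    def __init__(s,f):
        z=np.load('pics/'+f+'.npz'); s.K,s.R,s.t=z['K'],z['R'],z['t']; s.o=-s.R.T@s.t
        s.img=cv2.imread('pics/'+f+'.png')
    def ray(s,u,v):
        d=s.R.T@np.linalg.solve(s.K,np.array([u,v,1.])); return d/np.linalg.norm(d)
    def pl(s,u,v,z):
        d=s.ray(u,v); return s.o+d*(z-s.o[2])/d[2]
    def px(s,X):
        p=s.K@(s.R@np.asarray(X,float)+s.t); return p[:2]/p[2]
def tri(*a):
    A=np.zeros((3,3));b=np.zeros(3)
    for c,u,v in a:
        d=c.ray(u,v);P=np.eye(3)-np.outer(d,d);A+=P;b+=P@c.o
    X=np.linalg.solve(A,b); return X,[np.linalg.norm((np.eye(3)-np.outer(c.ray(u,v),c.ray(u,v)))@(X-c.o)) for c,u,v in a]
E
python3 - <<'E'
from h import *
for n in ('scene','side','wrist'): snap(n,n+'0')
print(r.state(),r.tcp_to_grasp)
for n in ('scene','side','wrist'):
    c=C(n+'0');print(n,c.o,c.R[2],c.K[0])
E
```

```text
pics
{'time_s': 0.15, 'qpos': array([ 1.10259497e+00,  3.13257701e-01,  1.49821688e+00,  5.47200100e-06,
        1.33099006e+00, -2.23397873e-01]), 'qvel': array([-3.24214649e-05, -2.33037098e-03, -2.91647798e-03,  7.85938616e-04,
       -1.39612065e-03,  1.77036174e-03]), 'joint_torque': array([-4.89440499e-04, -4.02300274e+01, -2.52316904e+01,  6.92925579e-02,
        3.43894155e-02, -7.24243091e-05]), 'position': array([0.12717266, 0.50918909, 0.23834237]), 'ee_rot': array([-1.50279294e-04,  1.22096965e-01,  9.92518081e-01, -4.09282869e-04]), 'contact_force': array([ 0.42890806, -0.49496622,  0.09791505]), 'wrist_torque': array([ 0.0161128 ,  0.03479028, -0.00340573]), 'width': 0.9998991665331486} 0.0187
scene [ 0.87032444 -0.53362121  1.15298075] [-0.23350744  0.45743484 -0.85803709] [511.70694908   0.         273.46759773]
side [ 0.5309604  -0.80025159  0.97072466] [ 0.0230689   0.68474366 -0.72841879] [436.43082183   0.         283.6602208 ]
wrist [0.0610497  0.52534525 0.38357404] [ 0.25805689 -0.06560072 -0.96389999] [330.7871803    0.         278.26664022]
```

View pics/scene0.png

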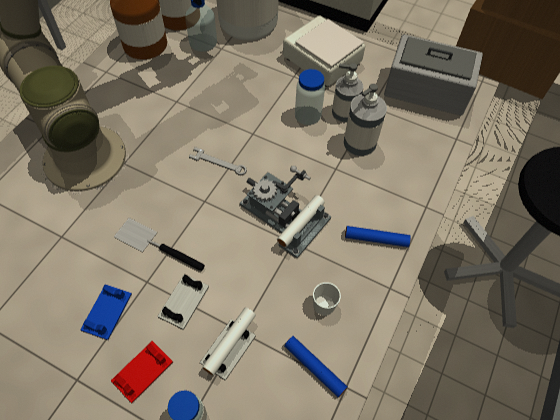

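View pics/side0.png

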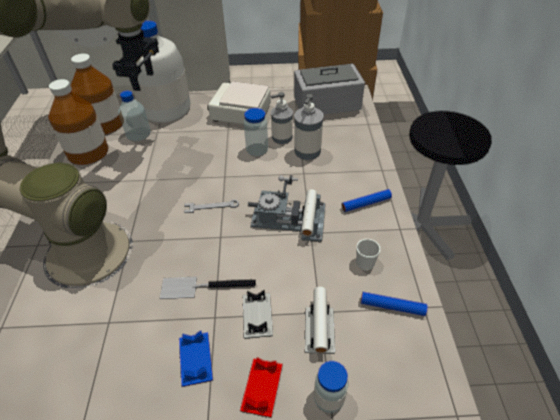

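View pics/wrist0.png

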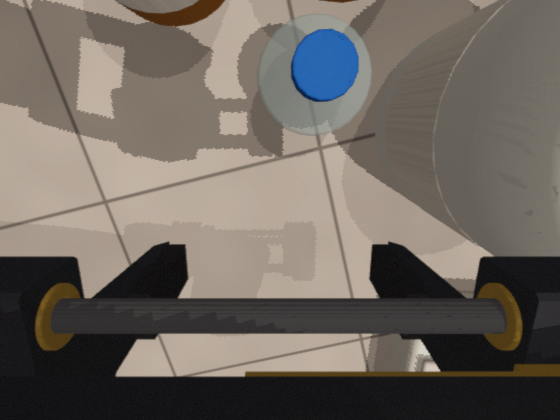

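The scene image shows:
- **Clamp:** (285,205), holding a white tube from (283,245) to (320,203).
- **Empty aluminium cradle:** (185,300) in scene, (257,313) in side.
- **Look-alike cradles:** blue (106,312) and red (142,372).
- **Done tube:** (230,342).
- **Blue tubes:** (378,237) and (316,365).

The white tube in the clamp and the bare-aluminium cradle with no tube fit the description. I'll confirm both in enlarged crops.

```bash
python3 - <<'E'
from h import *
a=C('scene0').img;b=C('side0').img
cv2.imwrite('pics/cr_a.png',cv2.resize(a[150:280,220:350],(780,600),interpolation=cv2.INTER_CUBIC)[:600] if 0 else cv2.resize(a[155:255,225:345],(720,600),interpolation=cv2.INTER_CUBIC))
cv2.imwrite('pics/cr_b.png',cv2.resize(b[165:245,240:340],(750,600),interpolation=cv2.INTER_CUBIC))
x=cv2.resize(a[265:385,150:270],(400,400),interpolation=cv2.INTER_CUBIC);y=cv2.resize(b[270:370,230:330],(400,400),interpolation=cv2.INTER_CUBIC)
cv2.imwrite('pics/cr_c.png',np.hstack([x,y]))
c,s=C('scene0'),C('side0')
for n,p,q in [('clamp',(285,205),(285,210)),('seat',(185,300),(257,313)),('done',(230,342),(320,320)),('tube',(301,224),(310,213))]:
    print(n,tri((c,*p),(s,*q)))
E
```

```text
clamp (array([0.56781557, 0.12332912, 0.00734885]), [np.float64(0.0019305980821721618), np.float64(0.0019305980821723065)])
seat (array([ 0.47931839, -0.22465505,  0.00064154]), [np.float64(0.0010056301608284343), np.float64(0.0010056301608284586)])
done (array([ 0.6321782 , -0.26913636,  0.02999611]), [np.float64(0.0005696832790320083), np.float64(0.0005696832790320438)])
tube (array([0.63869058, 0.07104084, 0.0446748 ]), [np.float64(0.0019298999473148536), np.float64(0.001929899947314825)])
```

View pics/cr_a.png

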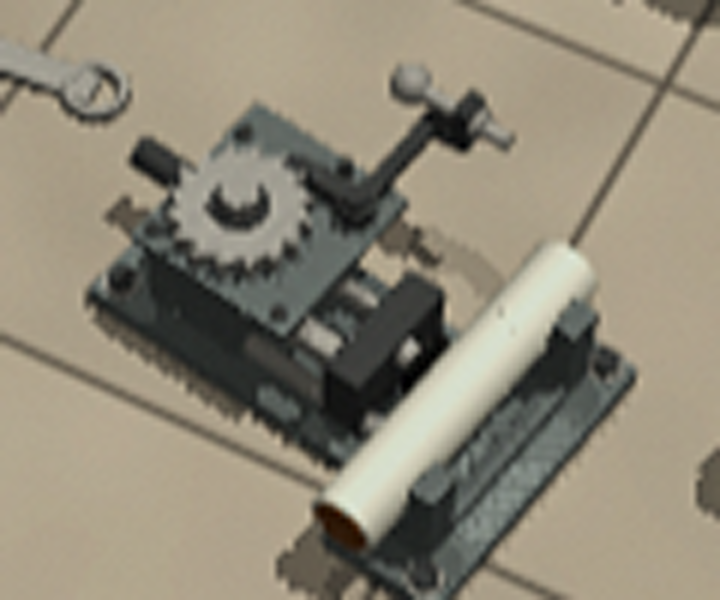

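View pics/cr_b.png

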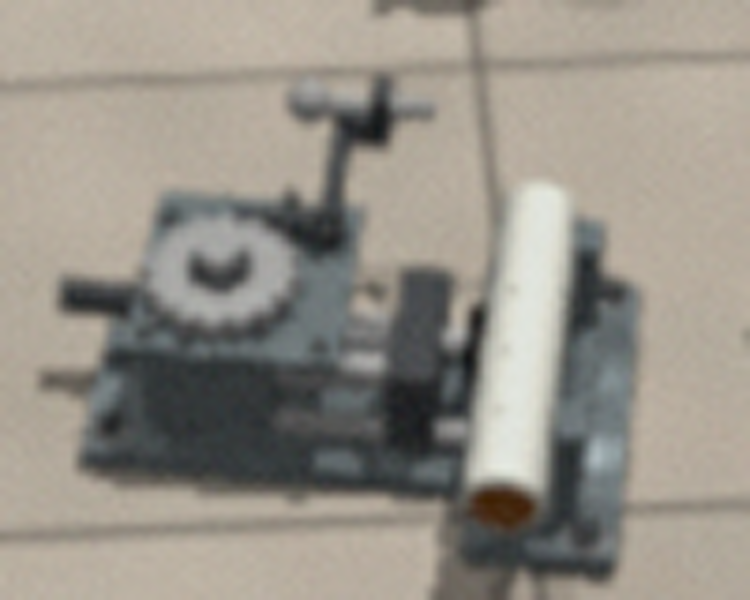

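View pics/cr_c.png

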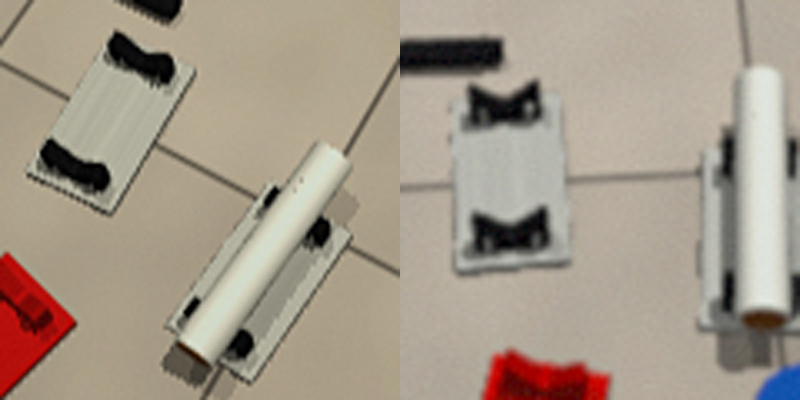

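```bash
python3 - <<'E'
from h import *
c,s=C('scene0'),C('side0')
A=lambda u,v:(c,225+u/6,155+v/6); B=lambda u,v:(s,240+u/7.5,165+v/7.5)
for n,p,q in [('ball',(411,83),(307,100)),('hex',(240,198),(218,262)),('tubefarTop',(572,252),(543,186)),('tubenear',(343,525),(503,508)),('sliderodEnd',(508,135),(430,108))]:
    print(n,tri(A(*p),B(*q)))
for n,p,q in [('resintop',(370,92),(308,105)),('hardtop',(349,72),(282,98)),('bottlecap',(312,78),(255,117)),('cup',(326,290),(368,245)),('bottleb',(184,402),(332,374))]:
    print(n,tri((c,*p),(s,*q)))
h=tri(A(240,198),B(218,262))[0]
st=r.state();q=st['ee_rot'];print(Ro.from_quat([q[1],q[2],q[3],q[0]]).as_matrix())
E
```

```text
ball (array([0.55791711, 0.18730802, 0.08217235]), [np.float64(0.0001015305316829831), np.float64(0.00010153053168281496)])
hex (array([0.51943472, 0.10393988, 0.07507283]), [np.float64(0.00036703841807103773), np.float64(0.00036703841807095717)])
tubefarTop (array([0.65146496, 0.15645575, 0.05838919]), [np.float64(0.00033894652965237417), np.float64(0.0003389465296522892)])
tubenear (array([0.62243529, 0.00228207, 0.0400651 ]), [np.float64(0.0008490979919699816), np.float64(0.0008490979919699193)])
sliderodEnd (array([0.60681259, 0.18335635, 0.07964456]), [np.float64(0.001101540926728997), np.float64(0.0011015409267292047)])
resintop (array([0.65493217, 0.42619206, 0.18518318]), [np.float64(0.004266199128929181), np.float64(0.004266199128929178)])
hardtop (array([0.57477061, 0.47280142, 0.18274044]), [np.float64(0.0010264545858166836), np.float64(0.001026454585816601)])
bottlecap (array([0.47954123, 0.45588907, 0.12728129]), [np.float64(0.004501498590245005), np.float64(0.004501498590245157)])
cup (array([ 0.77492768, -0.0765054 ,  0.07342833]), [np.float64(0.002997856955657692), np.float64(0.0029978569556578867)])
bottleb (array([ 0.63290616, -0.43498829,  0.11159546]), [np.float64(0.00248030496135503), np.float64(0.00248030496135507)])
[[-9.70184617e-01  2.42366767e-01 -3.98254226e-04]
 [ 2.42367013e-01  9.70184327e-01 -7.75744004e-04]
 [ 1.98365442e-04 -8.49138587e-04 -9.99999620e-01]]
```

```bash
python3 - <<'E'
from h import *
w=C('wrist0')
print(w.R)
w.o=w.o.copy()
p0=np.array([0.12717,0.50919,0.23834])
for z in (.3,.36):
  t=np.array([.64,.11,z]); o=w.o+t-p0
  for uv in [(0,0),(560,0),(280,125),(0,240),(560,240)]:
    d=w.ray(*uv); print(z,uv,(o+d*(.06-o[2])/d[2]).round(3))
  R=np.column_stack([w.R[0],w.R[1]])
T=Ro.from_quat([0.122096965,0.992518081,-0.00040928,-0.00015]).as_matrix()
print('shift',T.T@(np.array([.64,.11,.32])-p0))
E
```

```text
[[ 0.2424582   0.97016121 -0.00111554]
 [ 0.93521156 -0.23341758  0.26626221]
 [ 0.25805689 -0.06560072 -0.96389999]]
0.3 (0, 0) [ 0.394 -0.125  0.06 ]
0.3 (560, 0) [0.534 0.435 0.06 ]
0.3 (280, 125) [0.586 0.125 0.06 ]
0.3 (0, 240) [ 0.636 -0.247  0.06 ]
0.3 (560, 240) [0.805 0.429 0.06 ]
0.36 (0, 0) [ 0.366 -0.165  0.06 ]
0.36 (560, 0) [0.528 0.483 0.06 ]
0.36 (280, 125) [0.588 0.125 0.06 ]
0.36 (0, 240) [ 0.646 -0.305  0.06 ]
0.36 (560, 240) [0.841 0.476 0.06 ]
shift [-0.59427411 -0.26306427 -0.08155423]
```

Request:
arm_command:
  steps: [0,0,-0.04,0,0,0,0,-0.08,0,0,-0.04,-0.018,-0.08,0,0,-0.08,-0.036,-0.08,0,0,-0.12,-0.053,-0.08,0,0]

```text
time_s: 0.57
position: [0.2265, 0.4316, 0.319]
ee_rot: [0.0, 0.121, 0.993, 0.0]
contact_force: [0.7, 1.3, -0.1]
width: 1.003
```

Request:
arm_command:
  steps: [-0.038,-0.017,0,0,0,-0.076,-0.034,0,0,0,-0.114,-0.05,0,0,0,-0.152,-0.067,0,0,0,-0.19,-0.084,0,0,0]

```text
time_s: 0.98
position: [0.3911, 0.3034, 0.3187]
ee_rot: [-0.0, 0.122, 0.993, 0.0]
contact_force: [-0.2, 1.8, -0.2]
width: 1.002
```

Request:
arm_command:
  steps: [-0.038,-0.017,0,0,0,-0.076,-0.034,0,0,0,-0.114,-0.05,0,0,0,-0.152,-0.067,0,0,0,-0.19,-0.084,0,0,0]

```text
time_s: 1.4
position: [0.5551, 0.1758, 0.3185]
ee_rot: [-0.0, 0.122, 0.993, -0.0]
contact_force: [-0.4, 1.4, 0.6]
width: 0.998
```

Request:
arm_command:
  steps: [-0.03,-0.014,0,0,0,-0.06,-0.028,0,0,0,-0.094,-0.042,0,0,0,-0.094,-0.042,0,0,0,-0.094,-0.042,0,0,0]

```text
time_s: 1.82
position: [0.6356, 0.1127, 0.3171]
ee_rot: [-0.001, 0.123, 0.992, -0.0]
contact_force: [-0.8, 1.2, 0.1]
width: 0.999
```

```bash
python3 - <<'E'
from h import *
snap('wrist','w1'); s=r.state(); print(s['position'],s['qpos'],s['time_s'],s['contact_force'])
c=C('w1');cv2.imwrite('pics/w1b.png',cv2.resize(c.img[0:260,100:460],(800,578),interpolation=cv2.INTER_CUBIC))
E
```

```text
[0.63487813 0.11381253 0.31794146] [-4.00044248e-03  5.66092194e-01  9.21721003e-01  2.08120139e-04
  1.65517435e+00 -1.32934901e+00] 1.8667 [-0.40215751  0.42114678 -0.13232204]
```

View pics/w1.png

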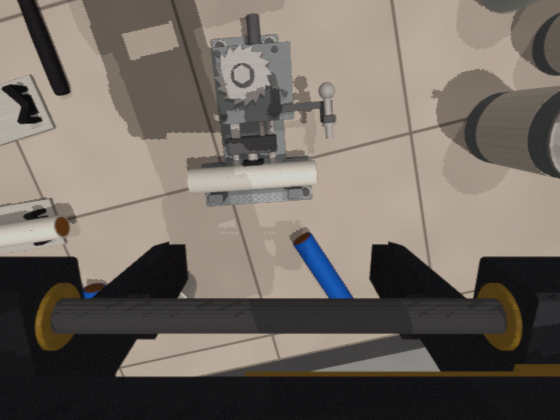

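The wrist view shows the ball at (326,90), the hexagon head at (241,74) and the tube from (188,180) to (316,172). I'll move sideways and lower for a second view.

Request:
arm_command:
  steps: [0,0.03,0.02,0,60,0,0.06,0.04,0,150,0,0.08,0.06,0,255,0,0.08,0.06,0,255,0,0.08,0.06,0,255]

```text
time_s: 2.28
position: [0.6532, 0.193, 0.2584]
ee_rot: [-0.001, 0.121, 0.993, -0.0]
contact_force: [-0.4, 0.2, 0.8]
width: 0.645
```

```bash
python3 - <<'E'
from h import *
snap('wrist','w2'); s=r.state(); print(s['position'],s['time_s'],s['contact_force'],s['width'])
for f in('w1','w2'):
    c=C(f); hsv=cv2.cvtColor(c.img,cv2.COLOR_BGR2HSV)
    m=((hsv[...,1]<60)&(hsv[...,2]>150)).astype(np.uint8)*255; m[250:]=0
    cv2.imwrite('pics/m_'+f+'.png',m)
c=C('w2');cv2.imwrite('pics/w2b.png',c.img)
E
```

```text
[0.65375106 0.19196552 0.25994879] 2.3333 [ 0.01485858 -0.40139056  0.88335225] 0.6012076629698009
```

View pics/w2b.png

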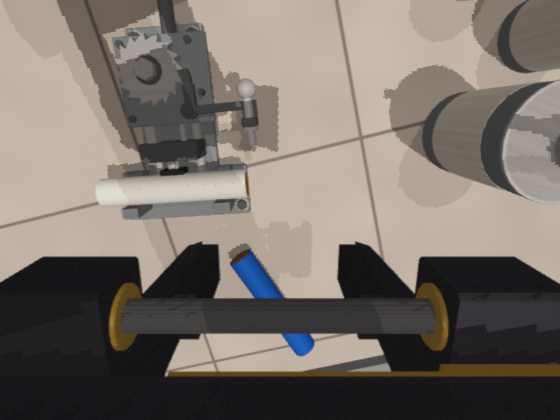

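View pics/m_w2.png

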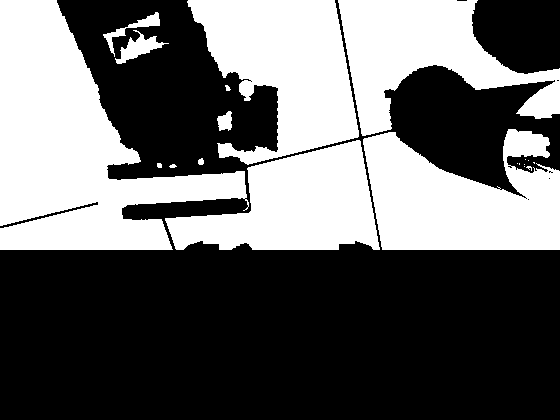

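```bash
python3 - <<'E'
from h import *
for f,b in(('w1',(180,10,340,210)),('w2',(90,15,270,225))):
    x0,y0,x1,y1=b; i=cv2.resize(C(f).img[y0:y1,x0:x1],None,fx=4 if 0 else 2.85*1,fy=2.85,interpolation=cv2.INTER_CUBIC)
    cv2.imwrite('pics/z_'+f+'.png',i); print(i.shape)
    # ball
    x,y=(326,90) if f=='w1' else (246,89)
    g=cv2.resize(C(f).img[y-20:y+20,x-20:x+20],(400,400),interpolation=cv2.INTER_CUBIC); cv2.imwrite('pics/b_'+f+'.png',g)
a,b=cv2.imread('pics/b_w1.png'),cv2.imread('pics/b_w2.png'); cv2.imwrite('pics/b.png',np.hstack([a,b]))
E
```

```text
(570, 456, 3)
(598, 513, 3)
```

View pics/z_w1.png

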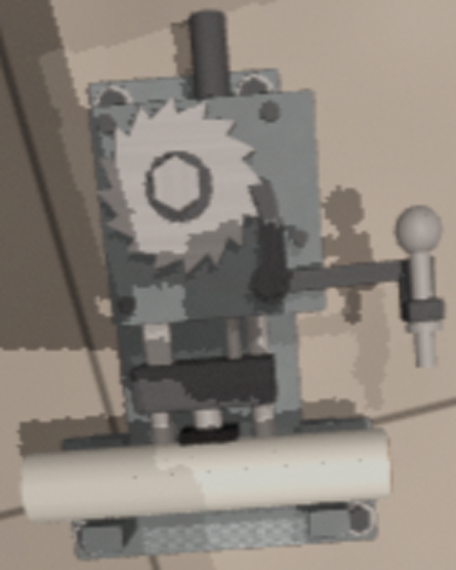

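View pics/z_w2.png

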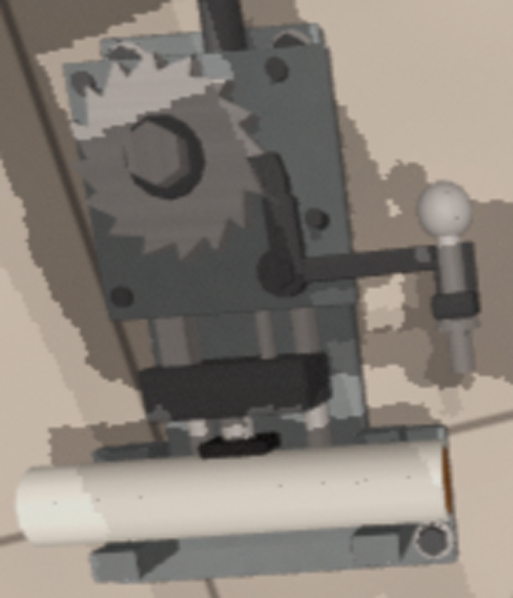

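View pics/b.png

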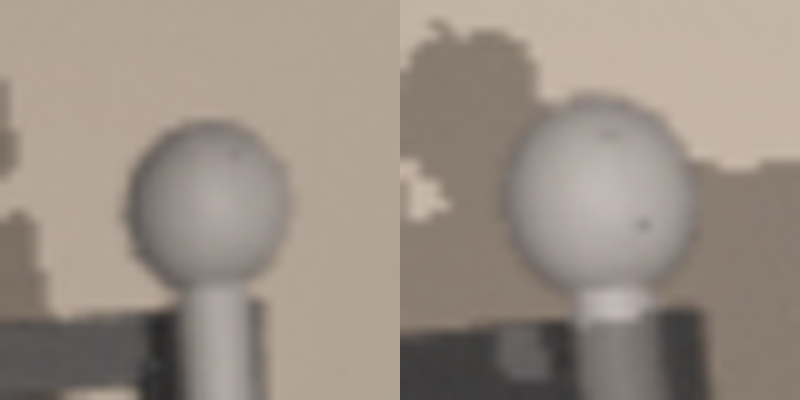

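```bash
cat > m.py <<'E'
from h import *
w1,w2=C('w1'),C('w2'); sc,sd=C('scene0'),C('side0')
A=lambda u,v:(w1,180+u/2.85-.3,10+v/2.85-.3); B=lambda u,v:(w2,90+u/2.85-.3,15+v/2.85-.3)
S=lambda u,v:(sc,225+u/6-.4,155+v/6-.4); D=lambda u,v:(sd,240+u/7.5-.4,165+v/7.5-.4)
ball=tri((w1,326.65,90.05),(w2,245.7,88.2)); print('ball w',ball); ball4=tri((w1,326.65,90.05),(w2,245.7,88.2),S(411,83),D(307,100));print('ball4',ball4)
hexc=tri(A(175,186),B(158,155)); print('hex',hexc)
pts=[('c-95,54',(-95,54),(315,90),(328,45)),('c-12,54',(-12,54),(325,308),(355,305)),('c-12,-34',(-12,-34),(118,322),(110,318)),('bs100,75',(100,75),(377,540),(456,560))]
for n,_,a,b in pts: print(n,tri(A(*a),B(*b)))
P=[];Q=[]
for n,xy,a,b in pts[:3]:
    for c,u,v in (A(*a),B(*b)): P.append(c.pl(u,v,.064)[:2]);Q.append(np.array(xy)/1000)
for c,u,v in (A(175,186),B(158,155)): P.append(c.pl(u,v,.088)[:2]);Q.append(np.array([-.062,0]))
P=np.array(P);Q=np.array(Q)
H=(Q-Q.mean(0)).T@(P-P.mean(0)); th=np.arctan2(H[0,1]-H[1,0],H[0,0]+H[1,1]); R2=np.array([[np.cos(th),-np.sin(th)],[np.sin(th),np.cos(th)]])
t2=P.mean(0)-R2@Q.mean(0); print('yaw deg',np.degrees(th),'origin',t2); print('res mm',((P-(Q@R2.T+t2))*1000).round(1))
tc=lambda X:R2.T@(np.asarray(X)[:2]-t2)*1000
print('ball in clamp',tc(ball[0]),tc(ball4[0]),'ball on plane z85',[tc(c.pl(u,v,.085)) for c,u,v in((w1,326.65,90.05),(w2,245.7,88.2))])
for n,e in (('w1',[A(26,486),A(388,464)]),('w2',[B(22,505),B(444,482)])):
    q=[c.pl(u,v,.046) for c,u,v in e]; print(n,'tube ends',q,'clamp',[tc(x) for x in q])
E
python3 m.py
```

```text
ball w (array([0.557585  , 0.1855322 , 0.08605507]), [np.float64(5.1862647771006864e-05), np.float64(5.1862647771034836e-05)])
ball4 (array([0.55729467, 0.18560993, 0.08542832]), [np.float64(0.00022188516992164507), np.float64(0.00031343452222884314), np.float64(0.0002017252030506421), np.float64(0.0005480434667811107)])
hex (array([0.51914625, 0.09987724, 0.07867831]), [np.float64(0.00026507282001082003), np.float64(0.0002650728200108353)])
c-95,54 (array([0.49748731, 0.16047633, 0.06429389]), [np.float64(0.00010742418645090553), np.float64(0.00010742418645077219)])
c-12,54 (array([0.57792831, 0.1452575 , 0.06414465]), [np.float64(0.0005887571964432129), np.float64(0.0005887571964432798)])
c-12,-34 (array([0.56228005, 0.06252698, 0.06884235]), [np.float64(0.00019643659835203334), np.float64(0.00019643659835203396)])
bs100,75 (array([0.69125526, 0.1467059 , 0.01183793]), [np.float64(0.0008710836724614703), np.float64(0.0008710836724614013)])
yaw deg -10.346656931810905 origin [0.58072669 0.09081504]
res mm [[ 0.4 -0.5]
 [ 0.5 -0.6]
 [-1.3 -0.7]
 [-0.1 -1. ]
 [-0.8  2.2]
 [-0.7  0.8]
 [ 0.9 -1.4]
 [ 1.1  1.1]]
ball in clamp [-39.77689911  89.020655  ] [-40.07647115  89.04497276] ball on plane z85 [array([-39.89107673,  89.17535432]), array([-39.80763832,  88.9226563 ])]
w1 tube ends [array([ 0.61999236, -0.00194623,  0.046     ]), array([0.64996024, 0.15772297, 0.046     ])] clamp [array([ 55.28740882, -84.20063843]), array([56.0908625 , 78.25453443])]
w2 tube ends [array([ 0.61930689, -0.006047  ,  0.046     ]), array([0.64991154, 0.15592677, 0.046     ])] clamp [array([ 55.3495988 , -88.35783812]), array([56.36555562, 76.47879374])]
```

Request:
arm_command:
  steps: [0.035,-0.008,0,-0.03,255,0.07,-0.016,0,-0.064,255,0.105,-0.025,0,-0.064,255,0.132,-0.032,0,-0.064,255,0.132,-0.032,0,-0.064,255]

```text
time_s: 2.75
position: [0.5145, 0.1922, 0.2613]
ee_rot: [0.001, 0.09, 0.996, 0.0]
contact_force: [0.9, 0.1, 0.1]
width: 0.224
```

```bash
cat >> m.py <<'E'
def where():
    s=r.state();q=s['ee_rot'];T=Ro.from_quat([q[1],q[2],q[3],q[0]]).as_matrix()
    p=s['position']; ya=np.degrees(np.arctan2(T[1,1],T[0,1]))
    f=s['contact_force']; 
    print('t',s['time_s'],'clamp xy',tc(p).round(2),'z',p[2]*1000,'yaw err deg',ya-90-np.degrees(th),'F clamp',(R2.T@f[:2]).round(2),f[2].round(2),'w',s['width'])
    return T,p
E
cat > w.py <<'E'
import io,contextlib
with contextlib.redirect_stdout(io.StringIO()):
    from m import *
where()
E
python3 w.py
```

```text
t 2.75 clamp xy [-83.34  87.84] z 261.3217953104136 yaw err deg 0.01806264671254354 F clamp [0.88 0.24] 0.14 w 0.2241546637790038
```

Request:
arm_command:
  steps: [0,0.001,0.03,0,255,0,0.001,0.06,0,255,0,0.001,0.09,0,255,0,0.001,0.12,0,255,0,0.001,0.12,0,255]

```text
time_s: 3.17
position: [0.5171, 0.1924, 0.1353]
ee_rot: [-0.003, 0.091, 0.996, -0.001]
contact_force: [-0.6, 0.9, -0.2]
width: 0.006
```

Request:
arm_command:
  steps: [0,0,0.025,0,255,0,0,0.05,0,255,0,0,0.068,0,255,0,0,0.068,0,255,0,0,0.068,0,255]

```text
time_s: 3.58
position: [0.5198, 0.1933, 0.0727]
ee_rot: [0.001, 0.091, 0.996, 0.0]
contact_force: [-0.7, -0.1, -0.5]
width: 0.006
```

```bash
python3 w.py; python3 - <<'E'
from h import *
for n in('scene','side'): snap(n,n+'1')
snap('wrist','w3')
a=C('scene1').img;b=C('side1').img
x=cv2.resize(a[120:220,240:340],(400,400),interpolation=cv2.INTER_CUBIC);y=cv2.resize(b[130:230,230:330],(400,400),interpolation=cv2.INTER_CUBIC)
cv2.imwrite('pics/s1.png',np.hstack([x,y]))
E
```

```text
t 3.5833 clamp xy [-78.37  89.82] z 72.68298948652985 yaw err deg -0.04269671969807831 F clamp [-0.71 -0.19] -0.49 w 0.005621052281250459
```

View pics/s1.png

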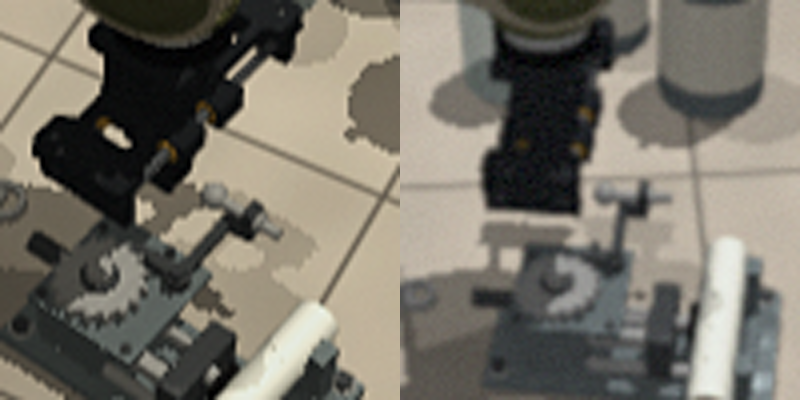

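View pics/w3.png

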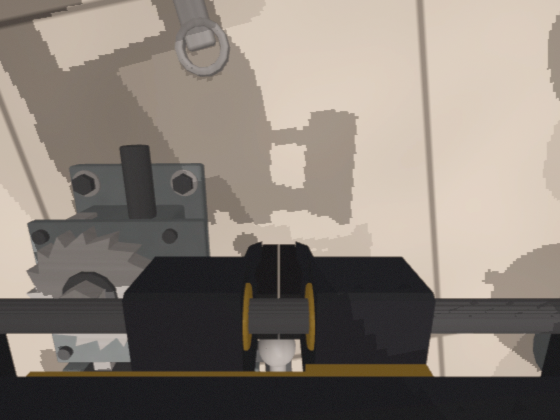

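Request:
arm_command:
  steps: [-0.004,0,0,0,255,-0.008,0,0,0,255,-0.012,0,0,0,255,-0.014,0,0,0,255,-0.014,0,0,0,255]

```text
time_s: 4.15
position: [0.5329, 0.1908, 0.0708]
ee_rot: [0.0, 0.09, 0.996, 0.0]
contact_force: [-0.5, -0.0, 0.5]
width: 0.003
```

Request:
arm_command:
  steps: [-0.001,0,0,0,255,-0.002,0,0,0,255,-0.002,0,0,0,255,-0.002,0,0,0,255,-0.002,0,0,0,255]

```text
time_s: 4.57
position: [0.5343, 0.1907, 0.0707]
ee_rot: [-0.0, 0.09, 0.996, -0.0]
contact_force: [0.5, 0.3, 0.3]
width: 0.005
```

```bash
python3 w.py
```

```text
t 4.5667 clamp xy [-63.62  89.88] z 70.71011010784002 yaw err deg -0.008124942198612928 F clamp [0.44 0.41] 0.28 w 0.0049255341635882025
```

Request:
arm_command:
  steps: [-0.001,0,0,0,255,-0.002,0,0,0,255,-0.003,0,0,0,255,-0.003,0,0,0,255,-0.003,0,0,0,255]

```text
time_s: 4.98
position: [0.5374, 0.1901, 0.0707]
ee_rot: [-0.0, 0.09, 0.996, -0.0]
contact_force: [-0.3, 0.6, -0.3]
width: 0.005
```

Request:
arm_command:
  steps: [-0.001,0,0,0,255,-0.001,0,0,0,255,-0.001,0,0,0,255,-0.001,0,0,0,255,-0.001,0,0,0,255]

```text
time_s: 5.4
position: [0.5383, 0.1899, 0.0707]
ee_rot: [-0.0, 0.09, 0.996, -0.0]
contact_force: [0.5, -0.0, -0.4]
width: 0.005
```

Request:
arm_command:
  steps: [-0.001,0,0,0,255,-0.001,0,0,0,255,-0.001,0,0,0,255,-0.001,0,0,0,255,-0.001,0,0,0,255]

```text
time_s: 5.82
position: [0.5393, 0.1897, 0.0707]
ee_rot: [-0.0, 0.09, 0.996, -0.0]
contact_force: [-0.5, -0.3, 0.2]
width: 0.002
```

Request:
arm_command:
  steps: [-0.001,0,0,0,255,-0.001,0,0,0,255,-0.001,0,0,0,255,-0.001,0,0,0,255,-0.001,0,0,0,255]

```text
time_s: 6.23
position: [0.5402, 0.1896, 0.0707]
ee_rot: [-0.0, 0.09, 0.996, -0.0]
contact_force: [-0.7, 0.3, -0.6]
width: 0.005
```

```bash
python3 w.py
```

```text
t 6.2333 clamp xy [-57.62  89.86] z 70.68523057913342 yaw err deg -0.011461197951696533 F clamp [-0.69  0.14] -0.61 w 0.004711102856635854
```

Request:
arm_command:
  steps: [-0.001,0,0,0,255,-0.001,0,0,0,255,-0.001,0,0,0,255,-0.001,0,0,0,255,-0.001,0,0,0,255]

```text
time_s: 6.65
position: [0.5409, 0.1895, 0.0706]
ee_rot: [-0.0, 0.09, 0.996, 0.0]
contact_force: [-4.2, 2.0, 1.7]
width: 0.008
```

Request:
arm_command:
  steps: [-0.001,0,0,0,255,-0.001,0,0,0,255,-0.001,0,0,0,255,-0.001,0,0,0,255,-0.001,0,0,0,255]

```text
time_s: 7.07
position: [0.5417, 0.1896, 0.0706]
ee_rot: [-0.001, 0.09, 0.996, 0.0]
contact_force: [-4.9, 4.2, 1.0]
width: 0.008
```

Request:
arm_command:
  steps: [-0.001,0,0,0,255,-0.001,0,0,0,255,-0.001,0,0,0,255,-0.001,0,0,0,255,-0.001,0,0,0,255]

```text
time_s: 7.48
position: [0.5426, 0.1896, 0.0706]
ee_rot: [-0.001, 0.09, 0.996, 0.0]
contact_force: [-6.5, 5.0, 1.6]
width: 0.006
```

Request:
arm_command:
  steps: [-0.001,0.0007,0,0,255,-0.002,0.0012,0,0,255,-0.003,0.0016,0,0,255,-0.003,0.0016,0,0,255,-0.003,0.0016,0,0,255]

```text
time_s: 7.9
position: [0.5459, 0.1903, 0.0706]
ee_rot: [-0.001, 0.09, 0.996, 0.0]
contact_force: [-5.8, 1.9, 1.2]
width: 0.006
```

```bash
python3 w.py
```

```text
t 7.9 clamp xy [-52.15  91.65] z 70.555446097367 yaw err deg -0.004705926922291326 F clamp [-6.04  0.79] 1.22 w 0.005672687668715523
```

Request:
arm_command:
  steps: [-0.001,0.0003,0,0,255,-0.002,0.0006,0,0,255,-0.0025,0.0008,0,0,255,-0.0025,0.0008,0,0,255,-0.0025,0.0008,0,0,255]

```text
time_s: 8.32
position: [0.5484, 0.1906, 0.0705]
ee_rot: [-0.001, 0.09, 0.996, 0.0]
contact_force: [-6.4, 2.6, 1.2]
width: 0.005
```

```bash
python3 w.py
```

```text
t 8.3167 clamp xy [-49.73  92.4 ] z 70.54656974384538 yaw err deg -0.002256448804111244 F clamp [-6.78  1.39] 1.25 w 0.0045687470920621415
```

Request:
arm_command:
  steps: [-0.0005,0.0002,0,0,255,-0.001,0.0004,0,0,255,-0.001,0.0004,0,0,255,-0.001,0.0004,0,0,255,-0.001,0.0004,0,0,255]

```text
time_s: 8.73
position: [0.5501, 0.1907, 0.0707]
ee_rot: [0.0, 0.09, 0.996, 0.0]
contact_force: [-2.2, 2.2, 0.5]
width: 0.009
```

Request:
arm_command:
  steps: [-0.0005,0.0002,0,0,255,-0.0005,0.0002,0,0,255,-0.0005,0.0002,0,0,255,-0.0005,0.0002,0,0,255,-0.0005,0.0002,0,0,255]

```text
time_s: 9.15
position: [0.5506, 0.1907, 0.0707]
ee_rot: [-0.0, 0.09, 0.996, 0.0]
contact_force: [-1.9, 3.2, -0.3]
width: 0.004
```

```bash
python3 w.py
```

```text
t 9.15 clamp xy [-47.55  92.9 ] z 70.69152405500175 yaw err deg -0.012658312024477425 F clamp [-2.47  2.76] -0.35 w 0.004191369894774844
```

Force fell from about 7 N to 2.5 N, so the nose is out of the teeth at about 9.7 mm of push. I'll hold there.

Request:
arm_command:
  steps: [0,0,0,0,255,0,0,0,0,255,0,0,0,0,255,0,0,0,0,255,0,0,0,0,255]

```text
time_s: 9.57
position: [0.5506, 0.1908, 0.0707]
ee_rot: [0.0, 0.09, 0.996, 0.0]
contact_force: [-3.0, 2.9, 0.1]
width: 0.006
```

```bash
python3 w.py; cat > v.py <<'E'
from h import *
import sys
k=sys.argv[1]
for n in('scene','side'): snap(n,n+k)
a=C('scene'+k).img;b=C('side'+k).img
x=cv2.resize(a[160:260,225:345],(400,333),interpolation=cv2.INTER_CUBIC);y=cv2.resize(b[165:248,230:330],(400,333),interpolation=cv2.INTER_CUBIC)
cv2.imwrite('pics/v'+k+'.png',np.hstack([x,y]))
E
python3 v.py 2
```

```text
t 9.5667 clamp xy [-47.55  92.91] z 70.73777821136748 yaw err deg -0.009994007085019518 F clamp [-3.46  2.28] 0.06 w 0.006456176590975931
```

View pics/v2.png

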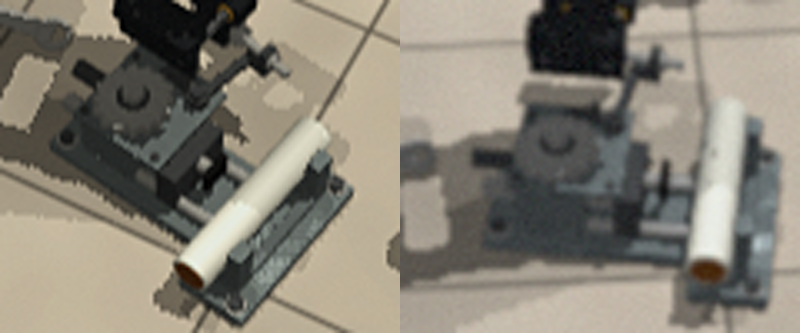

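The view shows the jaw already creeping back; a gap has opened beside the tube. I'll keep holding.

Request:
arm_command:
  steps: [0,0,0,0,255,0,0,0,0,255,0,0,0,0,255,0,0,0,0,255,0,0,0,0,255]

```text
time_s: 10.08
position: [0.5506, 0.1907, 0.0707]
ee_rot: [-0.0, 0.09, 0.996, 0.0]
contact_force: [-3.4, 3.3, -0.4]
width: 0.003
```

Request:
arm_command:
  steps: [0,0,0,0,255,0,0,0,0,255,0,0,0,0,255,0,0,0,0,255,0,0,0,0,255]

```text
time_s: 10.5
position: [0.5506, 0.1907, 0.0708]
ee_rot: [0.0, 0.09, 0.996, 0.0]
contact_force: [-2.5, 3.1, -0.1]
width: 0.003
```

Request:
arm_command:
  steps: [0,0,0,0,255,0,0,0,0,255,0,0,0,0,255,0,0,0,0,255,0,0,0,0,255]

```text
time_s: 10.92
position: [0.5506, 0.1907, 0.0707]
ee_rot: [0.0, 0.09, 0.996, 0.0]
contact_force: [-2.1, 4.2, -0.4]
width: 0.007
```

Request:
arm_command:
  steps: [0,0,0,0,255,0,0,0,0,255,0,0,0,0,255,0,0,0,0,255,0,0,0,0,255]

```text
time_s: 11.33
position: [0.5506, 0.1907, 0.0707]
ee_rot: [-0.0, 0.09, 0.996, -0.0]
contact_force: [-4.4, 3.9, 0.4]
width: 0.009
```

Request:
arm_command:
  steps: [0,0,0,0,255,0,0,0,0,255,0,0,0,0,255,0,0,0,0,255,0,0,0,0,255]

```text
time_s: 11.75
position: [0.5506, 0.1907, 0.0707]
ee_rot: [-0.0, 0.09, 0.996, -0.0]
contact_force: [-3.1, 4.1, 0.4]
width: 0.006
```

Request:
arm_command:
  steps: [0,0,0,0,255,0,0,0,0,255,0,0,0,0,255,0,0,0,0,255,0,0,0,0,255]

```text
time_s: 12.17
position: [0.5506, 0.1907, 0.0707]
ee_rot: [-0.0, 0.09, 0.996, 0.0]
contact_force: [-3.9, 3.5, 0.5]
width: 0.002
```

```bash
python3 w.py; python3 v.py 3
```

```text
t 12.1667 clamp xy [-47.55  92.87] z 70.71742029950168 yaw err deg -0.012370799221223194 F clamp [-4.47  2.78] 0.53 w 0.0016541899587598611
```

Request:
arm_command:
  steps: [0,0,0,0,255,0,0,0,0,255,0,0,0,0,255,0,0,0,0,255,0,0,0,0,255]

```text
time_s: 12.68
position: [0.5506, 0.1907, 0.0707]
ee_rot: [0.0, 0.09, 0.996, 0.0]
contact_force: [-3.5, 3.7, -0.0]
width: 0.003
```

Request:
arm_command:
  steps: [0,0,0,0,255,0,0,0,0,255,0,0,0,0,255,0,0,0,0,255,0,0,0,0,255]

```text
time_s: 13.1
position: [0.5507, 0.1907, 0.0707]
ee_rot: [0.0, 0.09, 0.996, -0.0]
contact_force: [-3.4, 3.0, -0.1]
width: 0.006
```

```bash
python3 w.py; python3 v.py 4; python3 -c "
import cv2,numpy as np;cv2.imwrite('pics/v34.png',np.vstack([cv2.imread('pics/v3.png')[:300],cv2.imread('pics/v4.png')[:300]]))"
```

```text
t 13.1 clamp xy [-47.51  92.86] z 70.72572126382396 yaw err deg -0.013590899483141072 F clamp [-3.85  2.35] -0.1 w 0.006200435920793641
```

View pics/v34.png

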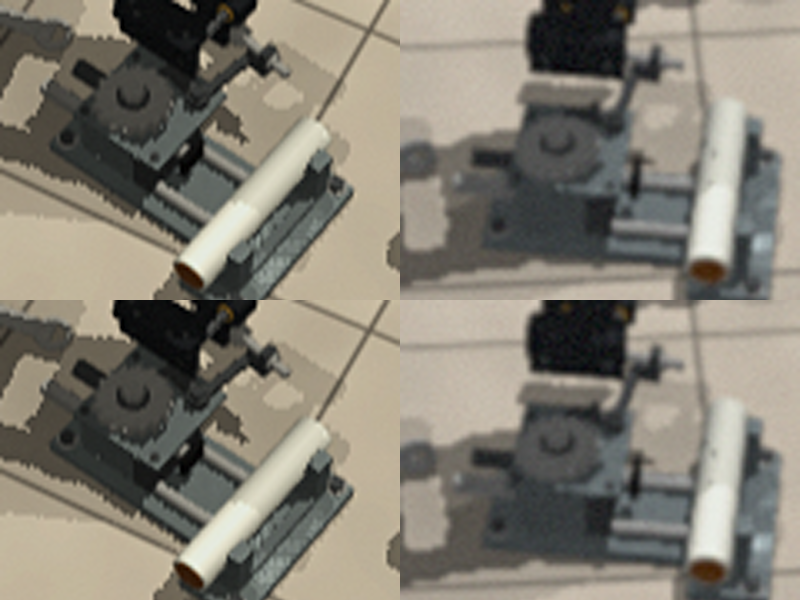

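Request:
arm_command:
  steps: [0,0,0,0,255,0,0,0,0,255,0,0,0,0,255,0,0,0,0,255,0,0,0,0,255]

```text
time_s: 13.62
position: [0.5506, 0.1907, 0.0707]
ee_rot: [-0.0, 0.09, 0.996, -0.0]
contact_force: [-3.6, 3.9, 0.3]
width: 0.009
```

Request:
arm_command:
  steps: [0,0,0,0,255,0,0,0,0,255,0,0,0,0,255,0,0,0,0,255,0,0,0,0,255]

```text
time_s: 14.03
position: [0.5506, 0.1907, 0.0707]
ee_rot: [-0.0, 0.09, 0.996, 0.0]
contact_force: [-3.3, 3.5, 0.2]
width: 0.005
```

```bash
python3 w.py; python3 v.py 5; python3 - <<'E'
import cv2,numpy as np
for n in('scene','side'):
    I=[cv2.GaussianBlur(cv2.imread(f'pics/{n}{k}.png'),(0,0),1.2).astype(int) for k in(2,3,4,5)]
    for a,b in((0,1),(1,2),(2,3)):
        d=np.abs(I[a]-I[b]).max(2)[165:260,225:345]; print(n,a,b,d.max(),(d>15).sum())
E
```

```text
t 14.0333 clamp xy [-47.55  92.88] z 70.7233005716706 yaw err deg -0.010235465162359958 F clamp [-3.84  2.87] 0.15 w 0.00473571736680431
scene 0 1 102 474
scene 1 2 2 0
scene 2 3 2 0
side 0 1 83 335
side 1 2 4 0
side 2 3 4 0
```

Request:
arm_command:
  steps: [0.006,0,0,0,255,0.016,0,0,0,255,0.028,0,0,0,255,0.03,0,-0.025,0,230,0.03,0,-0.06,0,230]

```text
time_s: 14.55
position: [0.5194, 0.1955, 0.1293]
ee_rot: [-0.002, 0.09, 0.996, -0.001]
contact_force: [-0.1, -0.5, -0.6]
width: 0.098
```

Request:
arm_command:
  steps: [0,0,-0.035,0,200,0,0,-0.07,0,180,-0.03,-0.03,-0.105,0,160,-0.06,-0.06,-0.12,0,160,-0.09,-0.09,-0.12,0,160]

```text
time_s: 14.97
position: [0.5859, 0.1033, 0.2533]
ee_rot: [0.004, 0.089, 0.996, -0.0]
contact_force: [1.4, 0.2, 0.5]
width: 0.374
```

```bash
python3 w.py; python3 - <<'E'
from h import *
print(r.state()['qpos'])
snap('wrist','w4')
E
```

```text
t 14.9667 clamp xy [ 2.88 13.24] z 253.27901122409992 yaw err deg 0.08065120636120326 F clamp [1.37 0.45] 0.5 w 0.3744512278713476
[-2.17834970e-02  4.56473555e-01  1.25439972e+00 -9.93887153e-04
  1.42296482e+00 -1.41326069e+00]
```

View pics/w4.png

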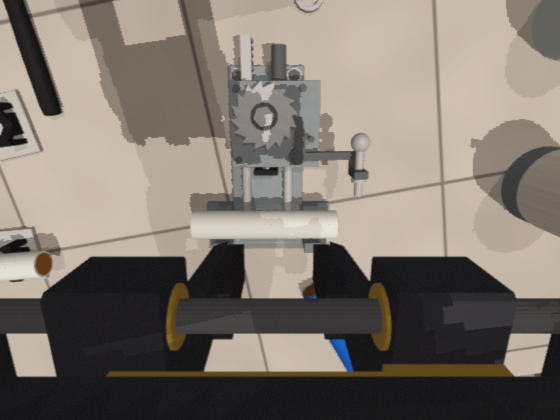

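```bash
python3 - <<'E'
from h import *
c=C('w4');cv2.imwrite('pics/z_w4.png',cv2.resize(c.img[20:255,180:380],(510,600),interpolation=cv2.INTER_CUBIC))
E
```

```text
(no output)
```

View pics/z_w4.png

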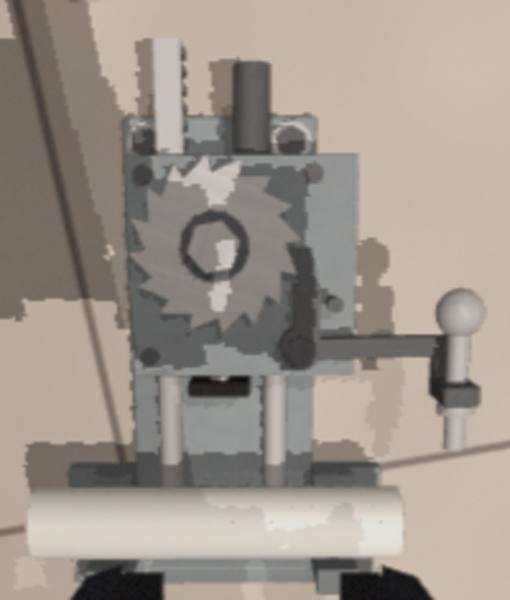

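```bash
python3 - <<'E'
import io,contextlib
with contextlib.redirect_stdout(io.StringIO()):
    from m import *
c=C('w4'); f=lambda u,v,z:c.pl(180+u/2.55-.3,20+v/2.553-.3,z)
for n,u,v,z in [('L',29,522,.046),('R',403,520,.046),('padfront',220,395,.05),('tubeback',216,488,.046),('ball',460,312,.085),('hex',214,246,.088),('c-12,54',354,375,.064)]: print(n,f(u,v,z),tc(f(u,v,z)).round(1))
s=C('side0')
# cradle corners in side & scene
where()
E
```

```text
L [ 0.6203573 -0.0030525  0.046    ] [ 55.8 -85.2]
R [0.64886099 0.15936935 0.046     ] [54.7 79.7]
padfront [0.57903605 0.09078379 0.05      ] [-1.7 -0.3]
tubeback [0.61970779 0.08106254 0.046     ] [40.1 -2.6]
ball [0.55836285 0.1854175  0.085     ] [-39.  89.]
hex [0.5194336  0.10142494 0.088     ] [-62.2  -0.6]
c-12,54 [0.57817564 0.14581417 0.064     ] [-12.4  53.6]
t 15.0167 clamp xy [7.29 7.28] z 251.65822697108203 yaw err deg -0.26281485349345957 F clamp [ 2.48 -3.97] -0.04 w 0.37552733850291165
```

Request:
arm_command:
  steps: [-0.015,-0.004,0,0.12,82,-0.03,-0.008,0,0.24,82,-0.045,-0.01,0,0.36,82,-0.045,-0.01,0,0.48,82,-0.045,-0.01,0,0.6,82]

```text
time_s: 15.43
position: [0.6277, 0.0853, 0.2485]
ee_rot: [0.001, 0.384, 0.923, -0.0]
contact_force: [-0.6, 0.5, -0.3]
width: 0.673
```

Request:
arm_command:
  steps: [0,0,0,0.12,82,0,0,0,0.24,82,0,0,0,0.36,82,0,0,0,0.48,82,0,0,0,0.6,82]

```text
time_s: 15.85
position: [0.6272, 0.0858, 0.249]
ee_rot: [0.001, 0.639, 0.769, -0.0]
contact_force: [0.2, 0.4, 0.9]
width: 0.683
```

Request:
arm_command:
  steps: [0,0,0,0.12,82,0,0,0,0.24,82,0,0,0,0.36,82,0,0,0,0.371,82,0,0,0,0.371,82]

```text
time_s: 16.27
position: [0.6271, 0.086, 0.249]
ee_rot: [0.0, 0.767, 0.641, 0.0]
contact_force: [0.2, 0.1, -0.5]
width: 0.68
```

```bash
python3 w.py; python3 - <<'E'
from h import *
print(r.state()['qpos'])
snap('wrist','w5')
E
```

```text
t 16.2667 clamp xy [46.48  3.57] z 248.97655712054635 yaw err deg -89.89348906302772 F clamp [0.15 0.17] -0.55 w 0.679965102513577
[-4.82754501e-02  5.52490187e-01  1.11718578e+00 -6.60459513e-04
  1.47123901e+00  1.30514449e-01]
```

View pics/w5.png

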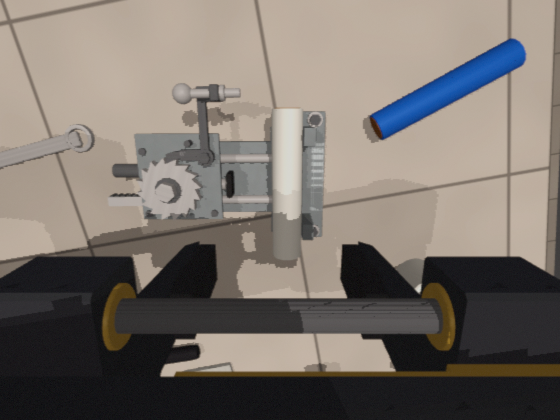

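```bash
python3 - <<'E'
import io,contextlib
with contextlib.redirect_stdout(io.StringIO()):
    from m import *
c=C('w5'); g=cv2.cvtColor(c.img,cv2.COLOR_BGR2HSV)
for v in (120,135,150,170,190,205):
    row=c.img[v,255:315].max(1).astype(int); m=np.where((row>150))[0]; 
    # longest run around centre
    u0=u1=287
    gx=np.gradient(cv2.GaussianBlur(c.img[v:v+1,:,0],(5,1),0)[0].astype(float))
    a=255+np.argmax(gx[255:285]);b=288+np.argmin(gx[288:318]); print(v,a,b,tc(c.pl((a+b)/2,v,.046)).round(1), (b-a)*np.linalg.norm(c.pl(a,v,.046)-c.pl(a+1,v,.046))*1000)
for n,u,v in(('far',287,108),('near',288,259)): print(n,tc(c.pl(u,v,.046)))
cv2.imwrite('pics/z_w5.png',cv2.resize(c.img[90:270,200:340],(466,600),interpolation=cv2.INTER_CUBIC))
# triangulate tube far end height with w1,w2 views: axis heights
for e in ((A(388,464),B(447,482),(c,287,109)),(A(26,486),B(20,505),(c,288,259))): print(tri(*e))
E
```

```text
120 273 301 [55.7 65.5] 28.541817668714337
135 272 301 [55.3 50.5] 29.911131890722523
150 272 301 [55.4 35.2] 30.2697065749184
170 272 301 [55.6 14.2] 30.761396939268643
190 275 300 [56.9 -7.6] 26.956937111089893
205 273 300 [ 55.9 -24.3] 29.478100579602888
far [55.59266551 77.25582341]
near [ 58.18696402 -88.38443737]
(array([0.64936381, 0.15694771, 0.04897171]), [np.float64(0.0005686916593171311), np.float64(0.0006152984456756371), np.float64(0.0011464336006719855)])
(array([ 0.62005633, -0.0018604 ,  0.05299872]), [np.float64(0.002179589017143698), np.float64(0.0017015525930965893), np.float64(0.0027745438363835744)])
```

View pics/z_w5.png

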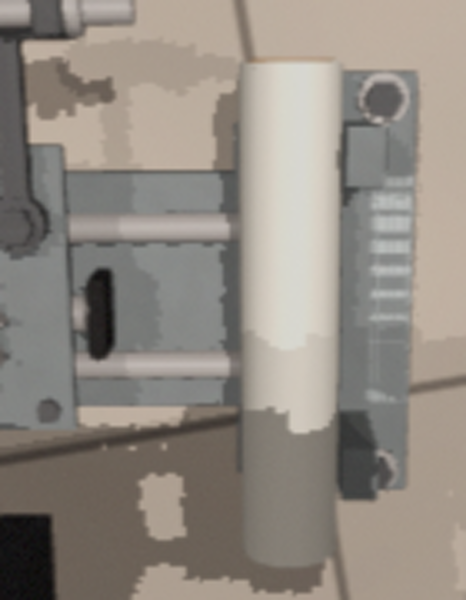

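Request:
arm_command:
  steps: [-0.005,0.005,0.02,0,82,-0.0096,0.0092,0.04,0,82,-0.0096,0.0092,0.07,0,82,-0.0096,0.0092,0.1,0,82,-0.0096,0.0092,0.1,0,82]

```text
time_s: 16.73
position: [0.6319, 0.0751, 0.1431]
ee_rot: [-0.003, 0.767, 0.641, -0.004]
contact_force: [-0.8, -0.2, -1.2]
width: 0.679
```

```bash
python3 w.py
```

```text
t 16.7333 clamp xy [53.16 -6.26] z 143.12099280894216 yaw err deg -89.88133726702327 F clamp [-0.76 -0.32] -1.19 w 0.6793148180903348
```

Request:
arm_command:
  steps: [0,0,0.02,0,82,0,0,0.045,0,82,0,0,0.06,0,82,0,0,0.06,0,82,0,0,0.06,0,82]

```text
time_s: 17.15
position: [0.6348, 0.0752, 0.0903]
ee_rot: [0.0, 0.768, 0.641, 0.0]
contact_force: [-0.5, 0.0, 0.4]
width: 0.676
```

```bash
python3 w.py
```

```text
t 17.15 clamp xy [56.04 -5.63] z 90.25754948202666 yaw err deg -89.94525235563248 F clamp [-0.45 -0.07] 0.36 w 0.6758417821464009
```

Aligned at (56.0, -5.6). Now descending to a TCP height of 33 mm.

Request:
arm_command:
  steps: [0,0,0.015,0,82,0,0,0.03,0,82,0,0,0.045,0,82,0,0,0.056,0,82,0,0,0.056,0,82]

```text
time_s: 17.57
position: [0.6341, 0.0753, 0.0324]
ee_rot: [-0.0, 0.768, 0.641, -0.0]
contact_force: [0.7, 1.0, -0.7]
width: 0.676
```

```bash
python3 w.py; python3 v.py 6
```

```text
t 17.5667 clamp xy [55.34 -5.68] z 32.439239037927116 yaw err deg -89.98899681630834 F clamp [0.51 1.15] -0.72 w 0.6764606221087922
```

View pics/v6.png

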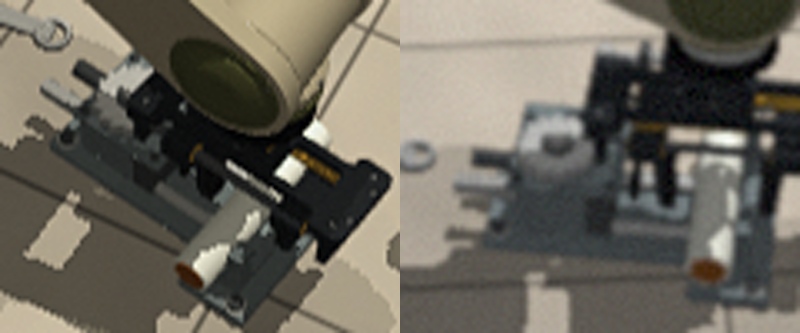

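Request:
arm_command:
  steps: [0,0,0,0,140,0,0,0,0,150,0,0,0,0,160,0,0,0,0,200,0,0,0,0,255]

```text
time_s: 18.08
position: [0.6345, 0.0753, 0.0333]
ee_rot: [0.0, 0.768, 0.64, 0.0]
contact_force: [-0.1, -0.6, 3.2]
width: 0.353
```

Request:
arm_command:
  steps: [0,0,0,0,255,0,0,0,0,255,0,0,0,0,255,0,0,-0.002,0,255,0,0,-0.004,0,255]

```text
time_s: 18.5
position: [0.634, 0.0753, 0.0365]
ee_rot: [-0.0, 0.768, 0.64, -0.0]
contact_force: [0.0, 1.2, -1.4]
width: 0.353
```

```bash
python3 w.py
```

```text
t 18.5 clamp xy [55.18 -5.72] z 36.47195616851817 yaw err deg -90.02628048870378 F clamp [-0.18  1.16] -1.41 w 0.3528899994020544
```

Request:
arm_command:
  steps: [0,0,-0.008,0,255,0,0,-0.02,0,255,0,0,-0.038,0,255,0,0,-0.058,0,255,0,0,-0.08,0,255]

```text
time_s: 18.92
position: [0.6342, 0.0753, 0.1184]
ee_rot: [-0.0, 0.768, 0.64, -0.0]
contact_force: [-0.1, 0.3, -1.3]
width: 0.355
```

Request:
arm_command:
  steps: [0,0,-0.025,0,255,0,0,-0.05,0,255,0,0,-0.075,0,255,0,0,-0.09,0,255,0,0,-0.09,0,255]

```text
time_s: 19.33
position: [0.6355, 0.0753, 0.2118]
ee_rot: [0.003, 0.768, 0.64, 0.003]
contact_force: [0.6, -0.5, -0.9]
width: 0.355
```

```bash
python3 w.py; python3 - <<'E'
from h import *
print(r.state()['qpos'])
for n in('scene','side','wrist'): snap(n,n+'7')
E
```

```text
t 19.3333 clamp xy [56.67 -5.45] z 211.77603333784015 yaw err deg -90.01688025083976 F clamp [ 0.73 -0.41] -0.89 w 0.3550598274702533
[-6.48531530e-02  5.85991664e-01  1.15907725e+00  1.87831628e-05
  1.38910617e+00  1.16018138e-01]
```

View pics/side7.png

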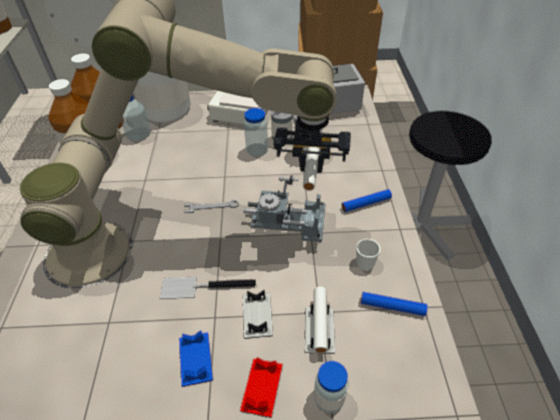

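View pics/wrist7.png

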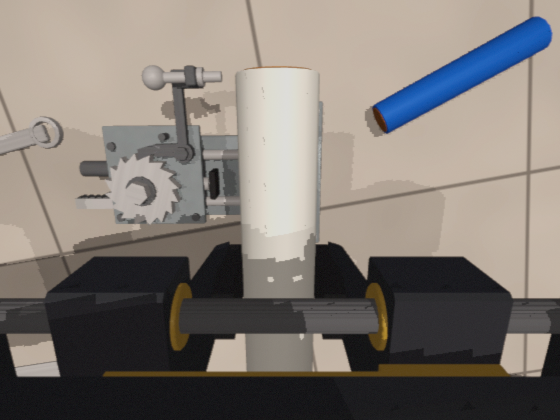

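```bash
python3 - <<'E'
from h import *
a=C('scene7').img;b=C('side7').img
cv2.imwrite('pics/cs.png',np.hstack([cv2.resize(a[270:335,150:215],(400,400),interpolation=cv2.INTER_CUBIC),cv2.resize(b[285:340,230:285],(400,400),interpolation=cv2.INTER_CUBIC)]))
E
```

```text
(no output)
```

View pics/cs.png

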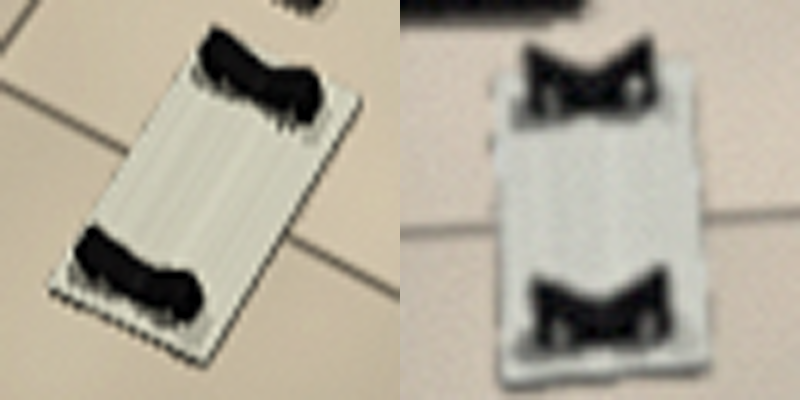

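```bash
python3 - <<'E'
from h import *
c,s=C('scene7'),C('side7')
A=lambda u,v:(c,150+u/6.154-.4,270+v/6.154-.4); B=lambda u,v:(s,230+(u-400)/7.27-.4,285+v/7.27-.4)
for n,a,b in [('NL',(50,287),(500,378)),('NR',(207,362),(708,366)),('FR',(360,97),(692,60))]: print(n,tri(A(*a),B(*b)),A(*a)[0].pl(*A(*a)[1:],.008),s.pl(*B(*b)[1:],.008))
print('FL',s.pl(*B(497,70)[1:],.008))
for n,p in(('fl',(530,42)),('fr',(652,42)),('nl',(540,272)),('nr',(665,268))): print(n,s.pl(*B(*p)[1:],.038))
E
```

```text
NL (array([ 0.44633561, -0.2894734 ,  0.00408168]), [np.float64(0.0010665050654878256), np.float64(0.0010665050654878577)]) [ 0.44866803 -0.29104159  0.008     ] [ 0.44590709 -0.29067921  0.008     ]
NR (array([ 5.14581348e-01, -2.85956310e-01,  2.11778062e-04]), [np.float64(4.4318378701387975e-05), np.float64(4.4318378701283004e-05)]) [ 0.5170198  -0.28766088  0.008     ] [ 0.51468229 -0.29004734  0.008     ]
FR (array([ 0.51187816, -0.17028032,  0.00833144]), [np.float64(0.0007550721356755351), np.float64(0.0007550721356757217)]) [ 0.51115904 -0.16962273  0.008     ] [ 0.51239646 -0.17071904  0.008     ]
FL [ 0.4429037  -0.17106634  0.008     ]
fl [ 0.45692174 -0.17987473  0.038     ]
fr [ 0.49928224 -0.18222226  0.038     ]
nl [ 0.46107092 -0.26934822  0.038     ]
nr [ 0.50209188 -0.27010548  0.038     ]
```

Request:
arm_command:
  steps: [-0.015,0,-0.01,0,255,-0.045,0.002,-0.02,-0.05,255,-0.08,0.004,-0.03,-0.1,255,-0.115,0.006,-0.03,-0.16,255,-0.15,0.006,-0.03,-0.215,255]

```text
time_s: 19.9
position: [0.6126, -0.0756, 0.237]
ee_rot: [-0.0, 0.694, 0.72, -0.0]
contact_force: [0.3, 0.4, -2.2]
width: 0.351
```

```bash
python3 - <<'E'
from h import *
s=r.state();q=s['ee_rot'];T=Ro.from_quat([q[1],q[2],q[3],q[0]]).as_matrix();print(s['position'],T.T@(np.array([.58,-.30,.24])-s['position']),np.degrees(np.arctan2(T[1,1],T[0,1])))
E
```

```text
[ 0.61262783 -0.07560732  0.23697613] [-0.22303356 -0.04090187 -0.0029768 ] 2.118618059162489
```

Request:
arm_command:
  steps: [-0.03,-0.005,0,0,255,-0.065,-0.012,0,0,255,-0.1,-0.018,0,0,255,-0.135,-0.024,0,0,255,-0.165,-0.03,0,0,255]

```text
time_s: 20.32
position: [0.5876, -0.2422, 0.2363]
ee_rot: [-0.001, 0.695, 0.719, -0.0]
contact_force: [0.8, 0.1, -1.8]
width: 0.354
```

Request:
arm_command:
  steps: [-0.025,-0.003,0,0,255,-0.045,-0.006,0,0,255,-0.055,-0.008,0,0,255,-0.055,-0.008,0,0,255,-0.055,-0.008,0,0,255]

```text
time_s: 20.73
position: [0.5825, -0.2943, 0.2365]
ee_rot: [-0.001, 0.695, 0.719, 0.0]
contact_force: [0.1, 0.1, -1.5]
width: 0.355
```

```bash
python3 - <<'E'
from h import *
s=r.state(); print(s['position'],s['qvel'].round(3))
snap('wrist','w8')
E
```

```text
[ 0.58248108 -0.29426809  0.23648009] [ 0.028 -0.011  0.006  0.002  0.     0.002]
```

View pics/w8.png

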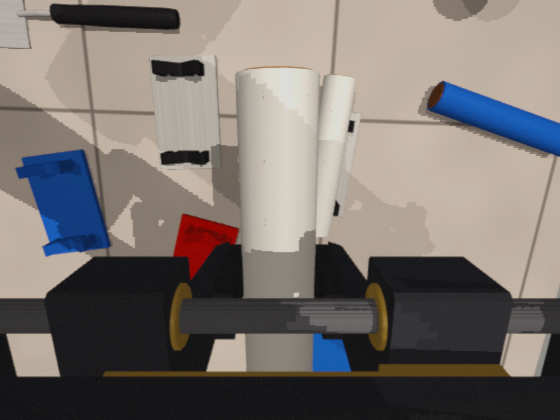

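```bash
python3 - <<'E'
from h import *
c=C('w8');cv2.imwrite('pics/z_w8.png',cv2.resize(c.img[45:180,140:235],(422,600),interpolation=cv2.INTER_CUBIC))
E
```

```text
(no output)
```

View pics/z_w8.png

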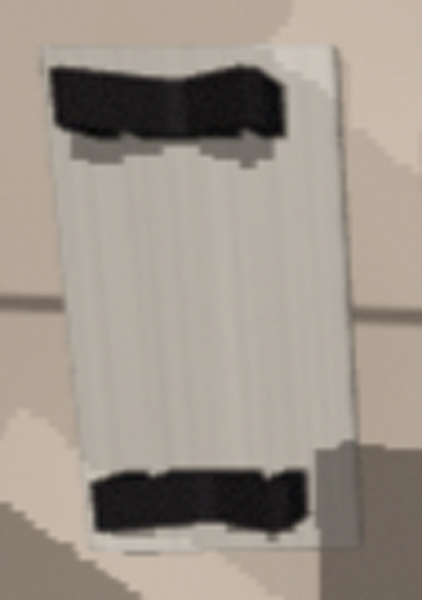

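```bash
python3 - <<'E'
from h import *
c=C('w8'); f=lambda u,v,z:c.pl(140+u/4.442-.38,45+v/4.444-.38,z)
P={k:f(*p,.008) for k,p in dict(FL=(45,48),FR=(335,46),NR=(358,547),NL=(88,548)).items()}
for k,p in P.items(): print(k,p.round(4))
print('foot centre',np.mean(list(P.values()),0), 'diag',(P['FL']+P['NR'])/2,(P['FR']+P['NL'])/2)
for a,b in(('NR','FR'),('NL','FL'),('NL','NR'),('FL','FR')):
    d=P[b]-P[a];print(a,b,np.linalg.norm(d),np.degrees(np.arctan2(d[1],d[0])))
vf=f(175,103,.018);vn=f(203,500,.018);d=vf-vn;print('valley',vf,vn,(vf+vn)/2,np.degrees(np.arctan2(d[1],d[0])),np.linalg.norm(d))
# black block outlines, triangulated corner heights with side7
s=C('side7');B=lambda u,v:(s,230+(u-400)/7.27-.4,285+v/7.27-.4)
W=lambda u,v:(c,140+u/4.442-.38,45+v/4.444-.38)
print('tip fl',tri(W(52,68),B(530,42))); print('tip nl',tri(W(93,480),B(540,272)));print('tip fr',tri(W(262,68),B(652,42)));print('tip nr',tri(W(300,473),B(665,268)))
print('FR',tri(W(335,46),B(692,60)),'NR',tri(W(358,547),B(708,366)))
E
```

```text
FL [ 0.4444 -0.1718  0.008 ]
FR [ 0.5124 -0.1691  0.008 ]
NR [ 0.5162 -0.2872  0.008 ]
NL [ 0.4472 -0.2897  0.008 ]
foot centre [ 0.48002588 -0.2294717   0.008     ] diag [ 0.48028848 -0.22950501  0.008     ] [ 0.47976329 -0.22943839  0.008     ]
NR FR 0.11809816475121279 91.86592165792416
NL FL 0.11793541236747758 91.3579954841868
NL NR 0.06911212560654899 2.1319331809107247
FL FR 0.06806765006646666 2.276914778099522
valley [ 0.47712832 -0.18402195  0.018     ] [ 0.47983423 -0.27515909  0.018     ] [ 0.47848127 -0.22959052  0.018     ] 91.70063859853698 0.09117730091277125
tip fl (array([ 0.45690055, -0.18035427,  0.0388238 ]), [np.float64(0.00010139524559441121), np.float64(0.00010139524559429706)])
tip nl (array([ 0.46050693, -0.26892676,  0.03779635]), [np.float64(0.0005997455332821782), np.float64(0.0005997455332821639)])
tip fr (array([ 0.49957959, -0.1773559 ,  0.0301878 ]), [np.float64(0.0006145935962760313), np.float64(0.0006145935962760527)])
tip nr (array([ 0.50402152, -0.26593648,  0.02925893]), [np.float64(0.0022964190624551817), np.float64(0.002296419062455145)])
FR (array([ 0.51210959, -0.16879092,  0.00522066]), [np.float64(0.00025006752475392925), np.float64(0.0002500675247537016)]) NR (array([ 0.51502582, -0.28780767,  0.00354108]), [np.float64(0.0004319939265115872), np.float64(0.0004319939265115529)])
```

```bash
python3 - <<'E'
from h import *
c=C('w8');s=r.state();q=s['ee_rot'];T=Ro.from_quat([q[1],q[2],q[3],q[0]]).as_matrix();p=s['position']
for v in(100,140,180,220):
    g=np.gradient(cv2.GaussianBlur(c.img[v:v+1,:,0],(5,1),0)[0].astype(float)); a=225+np.argmax(g[225:255]);b=305+np.argmin(g[305:326]); print(v,a,b,(T.T@(c.pl((a+b)/2,v,p[2]+.013)-p)*1000).round(1))
print('far end top',(T.T@(c.pl(278,70,p[2]+.013)-p)*1000).round(1))
z=s['position'];print(z,'move',T.T@(np.array([.4796,-.2317,.10])-z), np.degrees(np.arctan2(T[1,1],T[0,1])),T[:,2])
E
```

```text
100 239 318 [ 72.2  -0.1 -12.9]
140 241 316 [ 57.3  -0.1 -13. ]
180 238 314 [ 41.3  -1.2 -13. ]
220 243 313 [ 24.3  -0.4 -13. ]
far end top [ 82.9  -0.3 -12.9]
[ 0.5828083  -0.29356042  0.23675509] move [ 0.06530041 -0.10094748  0.13684327] 1.988870533688984 [-4.04722987e-04  7.51093560e-04 -9.99999636e-01]
```

Request:
arm_command:
  steps: [0.015,-0.022,0,0.003,255,0.035,-0.05,0,0.003,255,0.052,-0.08,0,0.003,255,0.065,-0.1,0.01,0.003,255,0.065,-0.1,0.03,0.003,255]

```text
time_s: 21.2
position: [0.479, -0.2301, 0.2094]
ee_rot: [0.002, 0.695, 0.719, 0.0]
contact_force: [1.0, -0.4, -1.8]
width: 0.354
```

Request:
arm_command:
  steps: [0,0,0.025,0,255,0,0,0.05,0,255,0,0,0.075,0,255,0,0,0.1,0,255,0,0,0.1,0,255]

```text
time_s: 21.62
position: [0.479, -0.2303, 0.1032]
ee_rot: [-0.004, 0.695, 0.719, -0.0]
contact_force: [-0.4, 0.9, -3.1]
width: 0.357
```

```bash
cat > p.py <<'E'
from h import *
s=r.state();q=s['ee_rot'];T=Ro.from_quat([q[1],q[2],q[3],q[0]]).as_matrix();z=s['position'];print(s['time_s'],z,'move',T.T@(np.array([.4796,-.2317,.0276])-z), np.degrees(np.arctan2(T[1,1],T[0,1])),s['contact_force'])
E
python3 p.py
```

```text
21.6167 [ 0.47899547 -0.23032475  0.10315534] move [-0.0017705   0.00099061  0.07554303] 1.8705142510505093 [-0.36630499  0.8584527  -3.1036703 ]
```

Request:
arm_command:
  steps: [0,0,0.015,0,255,-0.001,0.0005,0.03,0,255,-0.001,0.0005,0.045,0,255,-0.001,0.0005,0.06,0,255,-0.001,0.0005,0.06,0,255]

```text
time_s: 22.03
position: [0.4808, -0.2327, 0.0461]
ee_rot: [-0.001, 0.696, 0.718, -0.0]
contact_force: [0.2, -0.0, -1.8]
width: 0.353
```

Request:
arm_command:
  steps: [0,0,0,0,255,0,0,0,0,255,0,0,0,0,255,0,0,0,0,255,0,0,0,0,255]

```text
time_s: 22.45
position: [0.4814, -0.2341, 0.0476]
ee_rot: [0.001, 0.696, 0.718, 0.0]
contact_force: [0.2, -0.2, -1.8]
width: 0.353
```

```bash
python3 p.py;  python3 - <<'E'
from h import *
k='9'
for n in('scene','side'): snap(n,n+k)
a=C('scene'+k).img;b=C('side'+k).img
cv2.imwrite('pics/v9.png',np.hstack([cv2.resize(a[240:350,130:240],(400,400),interpolation=cv2.INTER_CUBIC),cv2.resize(b[240:350,200:310],(400,400),interpolation=cv2.INTER_CUBIC)]))
E
```

```text
22.45 [ 0.48138748 -0.2340693   0.04761514] move [ 0.00243694 -0.00172925  0.02001214] 1.7802428667088284 [ 0.20628047 -0.20967777 -1.82056647]
```

View pics/v9.png

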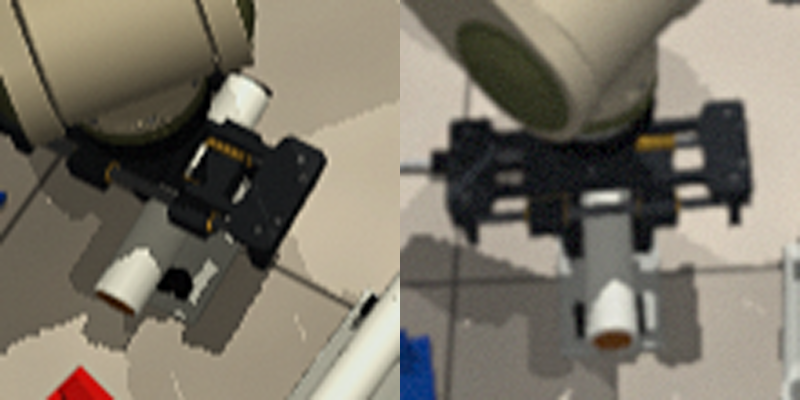

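Request:
arm_command:
  steps: [0.0024,-0.0017,0.005,0,255,0.0024,-0.0017,0.01,0,255,0.0024,-0.0017,0.015,0,255,0.0024,-0.0017,0.015,0,255,0.0024,-0.0017,0.015,0,255]

```text
time_s: 22.97
position: [0.4792, -0.2315, 0.0315]
ee_rot: [-0.0, 0.696, 0.718, -0.0]
contact_force: [-0.6, 0.3, -1.1]
width: 0.352
```

```bash
python3 p.py
```

```text
22.9667 [ 0.47919301 -0.23150104  0.03146316] move [-0.00021378  0.00040332  0.00386275] 1.7737188902473535 [-0.55074701  0.2900598  -1.09419421]
```

Request:
arm_command:
  steps: [0,0,0.0005,0,255,0,0,0.001,0,255,0,0,0.0015,0,255,0,0,0.002,0,255,0,0,0.002,0,255]

```text
time_s: 23.38
position: [0.4793, -0.2316, 0.0299]
ee_rot: [0.0, 0.696, 0.718, -0.0]
contact_force: [-0.9, 0.3, -1.9]
width: 0.354
```

Request:
arm_command:
  steps: [0,0,0.0005,0,255,0,0,0.001,0,255,0,0,0.001,0,255,0,0,0.001,0,255,0,0,0.001,0,255]

```text
time_s: 23.8
position: [0.4794, -0.2316, 0.0289]
ee_rot: [0.0, 0.696, 0.718, -0.0]
contact_force: [0.1, -0.3, -1.8]
width: 0.353
```

Request:
arm_command:
  steps: [0,0,0.0005,0,255,0,0,0.001,0,255,0,0,0.001,0,255,0,0,0.001,0,255,0,0,0.001,0,255]

```text
time_s: 24.22
position: [0.4794, -0.2317, 0.0281]
ee_rot: [0.0, 0.696, 0.718, -0.0]
contact_force: [-2.5, 0.9, 2.4]
width: 0.356
```

```bash
python3 p.py
```

```text
24.2167 [ 0.47939138 -0.23166789  0.02813016] move [-3.84761346e-05  2.07456977e-04  5.30189591e-04] 1.7748113569078408 [-2.47272452  0.89628662  2.38076313]
```

Request:
arm_command:
  steps: [0,-0.0004,0,0,255,0,-0.0008,0,0,255,0,-0.0008,0.0004,0,255,0,-0.0008,0.0006,0,255,0,-0.0008,0.0006,0,255]

```text
time_s: 24.63
position: [0.4791, -0.2317, 0.0279]
ee_rot: [0.001, 0.696, 0.718, 0.0]
contact_force: [2.4, 1.9, 5.5]
width: 0.355
```

```bash
python3 p.py
```

```text
24.6333 [ 0.47906222 -0.23172359  0.02788726] move [7.09708115e-06 5.37903586e-04 2.87909419e-04] 1.7732171388212392 [2.36820594 1.90930335 5.46092325]
```

Seated on both V walls at the expected height. Opening gently.

Request:
arm_command:
  steps: [0,0.0002,-0.0004,0,160,0,0.0002,-0.0004,0,145,0,0.0002,-0.0004,0,130,0,0.0002,-0.0004,0,110,0,0.0002,-0.0004,0,82]

```text
time_s: 25.05
position: [0.4786, -0.2316, 0.0276]
ee_rot: [-0.0, 0.696, 0.718, -0.0]
contact_force: [-0.1, 0.9, 0.0]
width: 0.617
```

Request:
arm_command:
  steps: [0,0,0,0,82,0,0,-0.005,0,82,0,0,-0.015,0,82,0,0,-0.035,0,82,0,0,-0.06,0,82]

```text
time_s: 25.47
position: [0.4783, -0.2313, 0.0883]
ee_rot: [-0.001, 0.696, 0.718, -0.0]
contact_force: [-0.1, 0.4, 0.2]
width: 0.679
```

Request:
arm_command:
  steps: [0,0,-0.035,0,82,0,0,-0.07,0,82,-0.03,0,-0.1,0,82,-0.065,0,-0.12,0,82,-0.1,0,-0.13,0,82]

```text
time_s: 25.88
position: [0.4824, -0.333, 0.2226]
ee_rot: [0.003, 0.696, 0.718, -0.0]
contact_force: [0.5, 0.5, -0.6]
width: 0.678
```

```bash
python3 p.py;  python3 - <<'E'
from h import *
for n in('scene','side','wrist'): snap(n,n+'10')
print(r.state()['time_s'])
E
```

```text
25.8833 [ 0.48237343 -0.33295862  0.22263769] move [ 0.10219195 -0.00030934  0.1945698 ] 1.8501903225602923 [ 0.47010645  0.4816376  -0.60138728]
26.0333
```

View pics/side10.png

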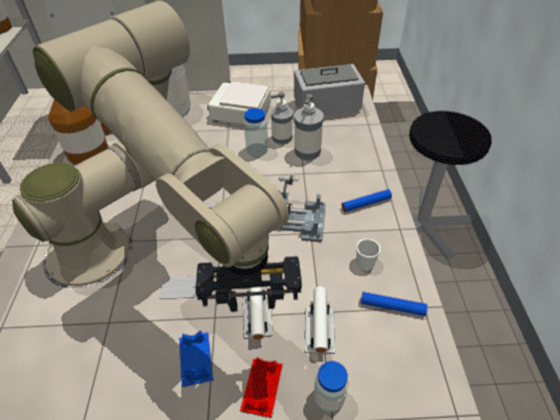

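View pics/wrist10.png

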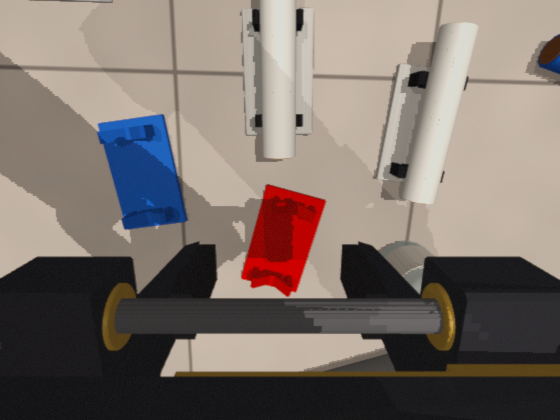

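Request:
arm_command:
  steps: [-0.02,0,-0.02,0,82,-0.05,0,-0.04,0,82,-0.05,0,-0.06,0,82,-0.05,0,-0.06,0,82,-0.05,0,-0.06,0,82]

```text
time_s: 26.45
position: [0.4836, -0.3805, 0.2779]
ee_rot: [0.0, 0.696, 0.718, 0.0]
contact_force: [-0.7, 0.9, -0.2]
width: 0.678
```

```bash
python3 - <<'E'
from h import *
snap('wrist','w11');snap('scene','scene11');print(r.state()['position'],r.state()['contact_force'])
a=cv2.imread('pics/scene11.png'); cv2.imwrite('pics/f.png',np.hstack([cv2.resize(cv2.imread('pics/w11.png')[0:200,200:400],(400,400)),cv2.resize(a[160:260,225:325],(400,400),interpolation=cv2.INTER_CUBIC)]))
E
```

```text
[ 0.48339294 -0.38012215  0.27656242] [0.04557444 0.51747006 1.48146745]
```

View pics/f.png

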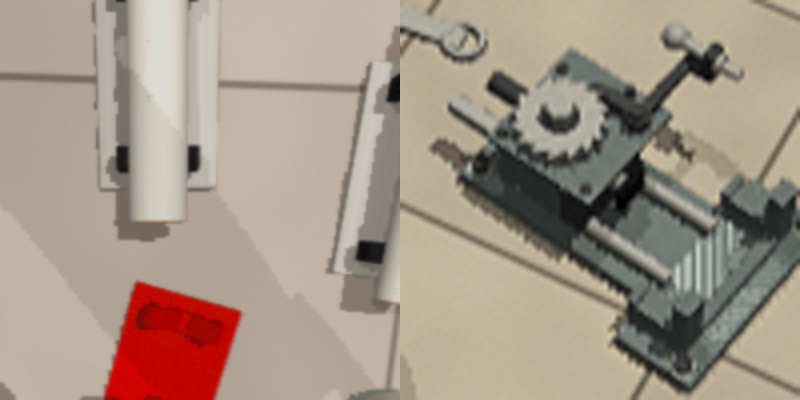

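```bash
python3 - <<'E'
from h import *
c=C('w11'); y=np.radians(91.8); ax=np.array([np.cos(y),np.sin(y)]); ac=np.array([np.sin(y),-np.cos(y)]); seat=np.array([.4795,-.2295])
def loc(u,v,z): d=c.pl(u,v,z)[:2]-seat; return (d@ac*1000).round(1),(d@ax*1000).round(1)
print('near end (across,along)',loc(200+157/2,220/2,.0406),'expect -80'); 
for v in(20,50,80,100):
    g=np.gradient(cv2.GaussianBlur(c.img[v:v+1,:,0],(5,1),0)[0].astype(float)); a=256+np.argmax(g[256:272]);b=284+np.argmin(g[284:302]); print(v,a,b,loc((a+b)/2,v,.0406),c.pl((a+b)/2,v,.0406))
print('foot NL,NR',loc(200+101/2,188/2,.008),loc(200+215/2,187/2,.008))
E
```

```text
near end (across,along) (np.float64(-0.1), np.float64(-78.9)) expect -80
20 265 291 (np.float64(-0.7), np.float64(11.0)) [ 0.47848898 -0.21857369  0.0406    ]
50 265 291 (np.float64(-0.7), np.float64(-17.7)) [ 0.4793876  -0.24718132  0.0406    ]
80 264 293 (np.float64(-0.1), np.float64(-47.6)) [ 0.48086979 -0.27706939  0.0406    ]
100 265 291 (np.float64(-0.7), np.float64(-68.3)) [ 0.48097726 -0.29778864  0.0406    ]
foot NL,NR (np.float64(-33.4), np.float64(-60.2)) (np.float64(34.5), np.float64(-59.6))
```

Tube is centred to about 1 mm, and the jaw is back with the pawl down. Handing in.

```bash
python3 -c "
from plant import r
print(r.close_job(), r.state()['time_s'])"
```

```text
the job is handed in; nothing more can be done
the job is handed in; nothing more can be done
```

The cured tube is out of the clamp and lies in the empty aluminium cradle. I handed the job in shortly after 26.5 s; it reports no verdict.

- **Pawl:** I pushed the ball with the shut fingers. The highest force I read was about 8 N. It fell to 2–4 N at about 9.7 mm, when the nose came out of the teeth. I held there about 5 s, until the pictures stopped changing, then backed off.
- **Jaw:** The pad's front measured about -1.7 mm in the clamp frame, leaving about 42 mm of room, which fits fully back. In the last scene picture it still looks back, and the pawl is down.
- **Tube:** I gripped it near its middle, lifted it, and lowered it until it touched both V walls. In the last check it lay within 1 mm across and about 1 mm along of the seat point, and in line with it. I did not measure its height again after letting go; the tool height at contact matched the seat to within 1 mm.
- **Other objects:** I saw no movement of the other tube, the blue and red look-alikes or the bystanders in the last pictures, but did not measure it. At hand-in the arm stood clear of everything.

Two measurements disagreed slightly. The tube's centre in the clamp came out at 3 to 6 mm off the middle, depending on the view. The hexagon head's height came out at 79 mm against the stated 88; I placed it using the stated height.

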